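# Stand the panel antenna up on its bench stand

## Robot

A 6-joint arm with a two-finger parallel gripper is mounted at the origin on the work surface. World frame = base frame: x ahead of the robot, y to its left, z up, the work surface at z = 0. Lengths are in m, angles in degrees, forces in N, time in s.
With the tool pointing down it reaches from about 0.4 to 0.825 m from the base axis. Payload 7 kg.
Tool frame: the origin (TCP) lies between the finger pads; the fingertips stand ctrl.nose_length ahead of it and the grasp point (between the pads) lies 2 mm behind it (ctrl.nose_length is the distance from the TCP to the fingertips, in m); z points along the fingers, y is the line along which they close (so a half turn about z gives the same grasp; the last joint's range is limited). The gripper opens to 88 mm and grips with 3 to 60 N. Pads are 19 mm wide; open, the fingers measure 130 mm over their backs; the gripper's body (78 mm by 193 mm) begins 47 mm behind the grasp point.
Start: joints at [-55.227, 20.546, 0.682, 0, -70.136, -16.507], TCP at [0.212, -0.641, 0.244] pointing down, gripper open.
Joint ranges: [-176.03, 176.03], [-82.01, 121.73], [-58.28, 71.71], [-173.87, 95.51], [-174.79, -0.11], [-173.66, 173.66]. Speed limits (degrees/s): [136.94, 136.94, 172.46, 180, 180, 180].

## Interface

Orientations are given as [roll, pitch, yaw] about the fixed x, y, z axes, in that order (R = Rz(yaw) Ry(pitch) Rx(roll)).
In Python, from plant import ctrl gives the robot as it stands.
- The arm moves only by the tool apply_moves, never from a script. Its argument "commands" is a list of rows, each a list of 3 entries, a list of its own where there are three numbers: the shift along the world's x, y, z in cm, then the turn about the world's z in rad, then the closure, from 0 (fully open) to 1 (shut). In form: [[[x, y, z], turn, jaw], ...]. A call has 1 to 20 rows; each row is the pose to reach, as a shift and turn from the pose commanded when the call began; what a row does not reach only later rows make up. A row lasts 1/12 s, in which the tool goes at most 41.7 mm and 7.16 degrees, less where a joint would pass 70% of its speed; a pose out of reach is approached as far as the arm can. A call with a gripper value outside its range is refused whole. The fingers move at their own pace and stop on an object; the grip force is fixed at half the most. Time passes only in rows, so rows that repeat a pose let the fingers close. It gives the time, the measured TCP pose, the force, the opening and the grip force at its end, in the units of the state.
- ctrl.get_obs(): the state, without advancing time (a new reading comes with each control period).
- ctrl.snapshot(name): name is "side" or "top"; returns a dict with "img" (420x560x3 uint8, red, green, blue), "fx", "fy", "cx", "cy" (pixels), "T" (4x4, takes a point from camera to world coordinates). Camera axes: x right, y up, looking along -z (the intrinsics and any distortion apply to the point x, -y, -z); pixel columns grow to the right and rows downward; lengths in m; the calibration is good to about 2 mm. A picture is of the moment at which its call begins. There is no depth.
- ctrl.close_job(): hands the job in; it is judged then, once.
Trained networks look in a picture, given as the dict that the camera call returned (one of the last four; its "shot" number tells which), for a name from the list of things; names that differ only in an ending like _2 or _b are one class to them, and where a whole thing is asked for, a point or a joint stands for the part that bears it (a point fixed in the world has none). Each returns a list of dicts, best first, with "score" (0 to 1); they miss things now and then, are a little off and sometimes report something else, mostly with a low value. They report only what shows in the picture. A call takes as long as a camera call. They do not tell look-alikes from the thing itself.
- ctrl.search_frame(picture, target): "at" ([column, row] in pixels, amid what is visible of it).
- ctrl.spot_point(picture, target): "at" ([column, row] in pixels: a listed point, or the origin of a listed thing).
The state is a dict: "clock": time; "joint_pos": joint angles; "qvel": joint speeds; "tau": joint torques, N m; "tool_pos": TCP position; "orientation": TCP orientation; "force": force on the tool from outside, world axes, zero at the start; "moment": the same for the moment, N m; "opening": finger opening in m; "gripper_force": force on a finger pad.
Only numpy, scipy, OpenCV 4.12 (cv2) and the standard library are available. Lean on these libraries where they do the work, as an engineer would, in place of code of your own. Each camera call takes 0.05 s, during which the arm holds its last target. There are 200 camera calls.

## Task

The reader antenna for this packing bench is lying face down on two timber bearers in front of its stand, with an empty cup left on its back. Take the cup off and nest it in the stack of identical cups, then tip the antenna up so that the edge now nearest the stand sits in the middle pair of notches and the panel leans back squarely against the rubber rail, central on the stand. Ease it onto the rail rather than letting it drop, do not knock the cup over, and leave the other things on the bench where they are.

Things in the scene. Friction and masses are not known exactly. Their poses are not given: they have to be found in the camera images.
- stand: Fixed dark steel bench stand. Origin on the bench, midway between its two notched runners and under the middle notches' centre; +x is the way the panel leans (from notches to rail), z up. Runners 16 mm wide at y = -60 and +60 mm, from x = -42 to 86 mm, each with four teeth 6 mm thick at x = -34.5, -11.5, 11.5, 34.5 mm: three notches 17 mm wide, 8 mm deep, tooth tops at z = 34.5 mm.
- notch (a point): Point midway between the two middle notches, at the height of their floor (z = 26.5 mm above the bench); axes as the stand's. A panel standing in the middle notches leans about 20 degrees back from upright; in the front or rear pair about 9 degrees more or less.
- rail (a point): Middle of the rubber-sleeved back rail (radius 7.5 mm, 150 mm long, along the stand's y), 60 mm behind the middle notches and 160 mm above the bench, carried by an upright at each end (y = -60 and +60 mm).
- bearers (a point): Point midway between the two fixed timber bearers at the height of their top, 36 mm above the bench; axes as the stand's. Each bearer is 30 mm wide and 242 mm long (along x), at y = -60 and +60 mm, in line with the runners and 6 mm short of them. Between the bearers the bench is clear, 90 mm wide, so fingers can go under the middle of the panel's edge.
- antenna: Slim loose panel antenna 190 x 190 x 10 mm, about 0.36 to 0.55 kg, origin at its centre. It lies on the bearers, white face down, aluminium back (z = +5 mm) up; its z points up, its x roughly along the stand's +x. The edge at x = +95 mm, nearest the stand, becomes the bottom; the one at x = -95 mm the top. Leaning right, its z is about 110 degrees from vertical. It slides freely on bearers and teeth.
- antenna_foot (a point): Middle of the antenna's bottom edge: x = +95, y = 0, z = 0 mm in the antenna's frame, half-way through its thickness. It starts 35 to 85 mm short of the middle notches. (A connector stub, 10 mm across and 12 mm high, stands on the back at x = -65, y = 68 mm.)
- cup: Loose grey plastic tapered cup standing upright on the antenna's back, 40 g. Origin on its axis half-way up: 70 mm tall in all, foot 36 mm in diameter, tapering up to a rim 62 mm in diameter (its widest place), wall 2 mm, inner floor 18 mm above its foot. z up.
- cup_top: Upper cup of a stack of two identical cups standing on the bench, same shape and origin (axis, half-way up). A cup nested in it rests on its inner floor, 18 mm higher, with about 1 mm of play all round, so its rim stands 18 mm above the rim below.
- cup_low: Lower cup of that stack, same shape and origin, standing on the bench.
- tape_roll: Bystander: roll of packing tape lying flat, 104 mm across, 48 mm high. Origin under its centre.
- label_roll: Bystander: paper label roll standing on its end, 80 mm across, 55 mm high. Origin under its centre.
- pen_pot: Bystander: dark steel pot, single, mouth 84 mm across, 100 mm high, wider and taller than the cups. Origin under its centre.
- mug: Bystander: white mug, 82 mm across, 95 mm high. Origin under its centre.
- small_carton: Bystander: small brown carton 100 x 75 x 60 mm. Origin under its centre.
- scanner: Bystander: hand scanner lying on its side, about 155 x 66 x 32 mm, head towards its +x. Origin under it.
- box_knife: Bystander: closed yellow box knife 135 x 24 x 16 mm lying along its x. Origin under its centre.
Mind the look-alikes: they are no part of the job. What is shaped like the cup but green is not meant. What is shaped like the cup_top but purple is not meant.

How it is judged (in metres and radians):
On the way:
1. the cup is nested upright in the stack (horizontal distance between cup and cup_top below 0.006 m and z of cup in the frame of cup_top between 0.013 and 0.023 m and angle between each of cup, cup_top's own z axis and vertical below 0.12 rad and height (world z) of cup_top between 0.048 and 0.058 m), for 0.3 s.
At the end, for the whole second after the job is handed in: Cup nested in the stack: axes within 6 mm, 13-23 mm up, both 7 deg from upright at most. Antenna at rest, bottom edge in the middle notches (within 11 mm, below 37 mm), within 25 mm of central, square within 4.5 deg, leaning on the rail 15.5-24.5 deg from upright (all of step 1 and angle between antenna's own z axis and vertical between 1.84 and 2 rad and x of antenna_foot in the frame of stand between -0.011 and 0.011 m and y of antenna_foot in the frame of stand between -0.025 and 0.025 m and height (world z) of antenna_foot below 0.037 m and angle between the y axis of antenna and the y axis of stand, either way round below 0.08 rad and linear speed of antenna below 0.01 m/s and angular speed of antenna below 0.05 rad/s and contact force between antenna and stand above 1 N and linear speed of cup below 0.02 m/s); the robot touches nothing.
It fails at once if the cup is knocked over (more than 45 degrees from upright) (angle between cup's own z axis and vertical above 0.79 rad).
It fails at once if the stack of cups is knocked over (angle between cup_top's own z axis and vertical above 0.79 rad).
It fails at once if the antenna is let fall onto the rail: past upright it falls faster than 2 rad/s and 0.17 m/s (angle between antenna's own z axis and vertical above 1.65 rad and angular speed of antenna above 2 rad/s and linear speed of antenna above 0.17 m/s).
It fails at once if the antenna is dropped: it turns faster than 4 rad/s (angular speed of antenna above 4 rad/s).
It fails at once if a bystander is moved more than 40 mm or knocked over (distance of any of tape_roll, label_roll, pen_pot, mug, small_carton, scanner, box_knife from where it was at the start of the episode above 0.04 m or angle between any of tape_roll, label_roll, pen_pot, mug, small_carton, scanner, box_knife's own z axis and vertical above 0.5 rad).
It also fails if it takes over 61 s, if anything falls off the work surface, if the arm or the gripper's body presses on something with over 40 N, if the wrist force passes 120 N, or if a joint passes its speed limit or range.

## Working session

There is one attempt and no reset: what is moved stays moved. The work goes in short steps, Python scripts to look and compute and a tool call to move; the robot and the scene stay as the last step left them, time stands still between calls to the robot, and variables do not carry over. Pictures are saved under pics/ and viewed, at most 10 in all, crops included, and the job is handed in when it is done.

Besides the shell and the picture viewer there is one more tool, called as name(argument=value, ...), one argument or row to a line, values as JSON. apply_moves: Moves the arm, as the interface text tells. Its arguments: {"type":"object","properties":{"commands":{"type":"array"}},"required":["commands"]}

```bash
mkdir -p pics; ls; cat > h.py <<'E'
import numpy as np, cv2
from plant import ctrl
def ray(s,px):
    u=(px[0]-s["cx"])/s["fx"]; v=(px[1]-s["cy"])/s["fy"]
    T=np.array(s["T"]); d=T[:3,:3]@np.array([u,-v,-1.]); return T[:3,3],d
def at_z(s,px,z):
    o,d=ray(s,px); return o+d*(z-o[2])/d[2]
def tri(a,pa,b,pb):
    o1,d1=ray(a,pa);o2,d2=ray(b,pb)
    t=np.linalg.lstsq(np.c_[d1,-d2],o2-o1,rcond=None)[0]
    p,q=o1+d1*t[0],o2+d2*t[1]; return (p+q)/2,np.linalg.norm(p-q)
def proj(s,P):
    T=np.array(s["T"]); c=T[:3,:3].T@(np.array(P)-T[:3,3]); return s["cx"]+s["fx"]*c[0]/-c[2], s["cy"]-s["fy"]*c[1]/-c[2]
E
python3 - <<'E'
from h import *
np.set_printoptions(precision=3,suppress=True)
a=ctrl.snapshot("top");b=ctrl.snapshot("side")
for n,s in(("top",a),("side",b)):
    cv2.imwrite(f"pics/{n}0.png",s["img"][:,:,::-1]); print(n,[k for k in s if k!='img'],s["fx"],np.array(s["T"]))
    for t in["stand","notch","rail","bearers","antenna","antenna_foot","cup","cup_top"]:
        print(t,[(np.round(r["at"],1).tolist(),round(r["score"],2)) for r in ctrl.spot_point(s,t)[:4]])
o=ctrl.get_obs();print(o["clock"],o["orientation"],o["tool_pos"],ctrl.nose_length,o["force"])
E
```

```text
pics
top ['fx', 'fy', 'cx', 'cy', 'T', 'shot'] 452.72821056808675 [[-0.017  0.989 -0.145  0.379]
 [-1.    -0.02  -0.017 -0.009]
 [-0.019  0.145  0.989  1.532]
 [ 0.     0.     0.     1.   ]]
stand [([214.5, 215.9], 0.77)]
notch [([213.0, 216.5], 0.68)]
rail []
bearers [([368.0, 232.0], 0.73)]
antenna [([259.7, 209.6], 0.67)]
antenna_foot [([231.7, 215.1], 0.77)]
cup [([249.3, 212.5], 0.7), ([257.4, 277.4], 0.5), ([215.0, 220.6], 0.2)]
cup_top [([334.5, 223.3], 0.69), ([152.9, 241.2], 0.69), ([367.0, 230.8], 0.54), ([379.8, 198.6], 0.48)]
side ['fx', 'fy', 'cx', 'cy', 'T', 'shot'] 386.07420403885214 [[-0.946  0.171 -0.277  0.275]
 [-0.325 -0.473  0.819  0.869]
 [ 0.009  0.864  0.503  0.648]
 [ 0.     0.     0.     1.   ]]
stand [([234.6, 305.1], 0.86)]
notch [([236.8, 293.2], 0.66)]
rail [([226.0, 266.9], 0.8)]
bearers []
antenna [([250.7, 250.7], 0.7)]
antenna_foot [([245.5, 274.4], 0.6)]
cup [([250.7, 247.5], 0.86), ([332.0, 277.6], 0.75)]
cup_top [([298.3, 212.5], 0.94), ([312.4, 197.3], 0.75)]
0.9 [ 179.999    0.001 -161.735] [ 0.212 -0.641  0.244] 0.017 [ 0.45  -0.094  0.735]
```

View pics/top0.png

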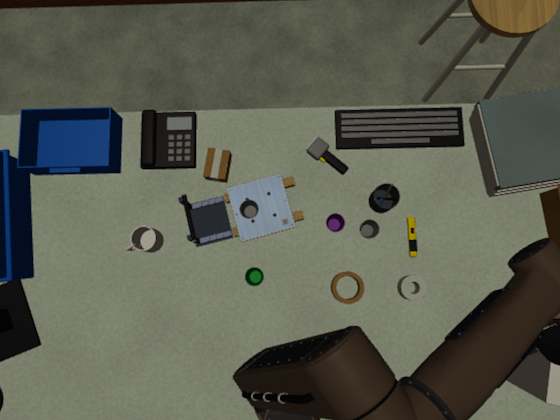

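View pics/side0.png

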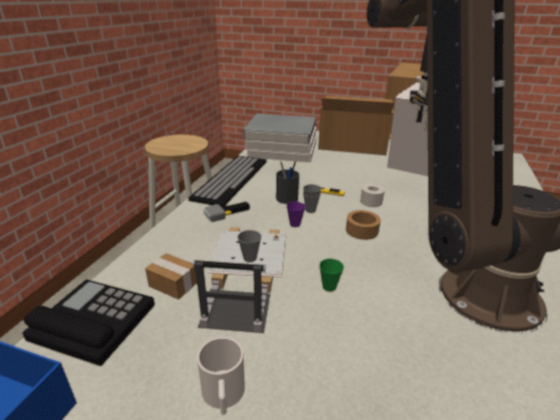

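Top view: the panel is at about (262,208) with the grey cup on it at (249,210). The stand is at (210,218), and the grey stack at (369,229) is the target. The purple cup (335,223) and green cup (255,277) are decoys. In the side view the cup is at (250,247) and the stack at (312,197).

```bash
python3 - <<'E'
from h import *
np.set_printoptions(precision=4,suppress=True)
a=ctrl.snapshot("top");b=ctrl.snapshot("side")
print("cup",tri(a,(249.3,212.5),b,(250.7,247.5)))
print("ctop",tri(a,(367,230.8),b,(312.4,197.3)))
print("pot",at_z(a,(384,197),.1)); print("purple",at_z(a,(335,223),.07))
print("foot",tri(a,(231.7,215.1),b,(245.5,274.4)),at_z(a,(231.7,215.1),.041))
print("ant",tri(a,(259.7,209.6),b,(250.7,250.7)),at_z(a,(259.7,209.6),.041))
print("notch",tri(a,(213,216.5),b,(236.8,293.2)),at_z(a,(213,216.5),.0265))
c=a["img"][155:265,165:315,::-1]; cv2.imwrite("pics/crop1.png",cv2.resize(c,None,fx=5.3,fy=5.3,interpolation=cv2.INTER_CUBIC))
E
```

```text
cup (array([0.5905, 0.113 , 0.0818]), np.float64(0.004796955013388725))
ctop (array([ 0.5244, -0.27  ,  0.0532]), np.float64(0.00036822783028119037))
pot [ 0.6271 -0.3208  0.1   ]
purple [ 0.55   -0.1648  0.07  ]
foot (array([0.5849, 0.1739, 0.0425]), np.float64(0.0029352899020276906)) [0.5865 0.1745 0.041 ]
ant (array([0.6044, 0.0812, 0.0474]), np.float64(0.004449270287140213)) [0.6032 0.0809 0.041 ]
notch (array([0.5817, 0.2372, 0.0351]), np.float64(0.0045001354307062065)) [0.5851 0.2393 0.0265]
```

View pics/crop1.png

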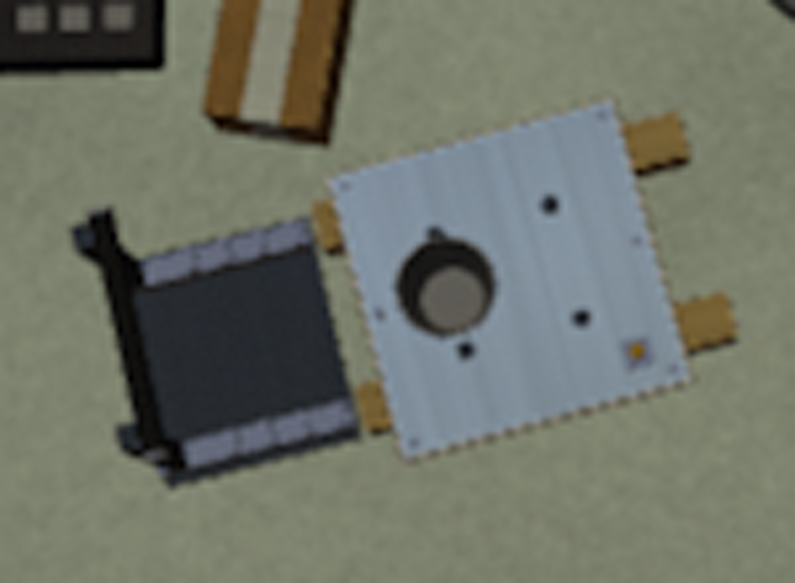

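The crop shows the panel corners at (330,180), (612,100), (690,380) and (405,460), with the stub at (637,351). The runner front ends are at (311,234) and (357,419), and the bearer far ends at (687,136) and (733,319).

```bash
python3 - <<'E'
from h import *
np.set_printoptions(precision=4,suppress=True)
a=ctrl.snapshot("top")
P=lambda u,v,z: at_z(a,(165+(u+.5)/5.3-.5,155+(v+.5)/5.3-.5),z)[:2]
C=np.array([P(*p,.046) for p in[(330,180),(612,100),(690,380),(405,460)]])
print(C,"centre",C.mean(0),"sides",np.linalg.norm(C-np.roll(C,-1,0),axis=1))
ang=lambda d:np.degrees(np.arctan2(d[1],d[0]))
xd=(C[0]+C[3]-C[1]-C[2]); yd=(C[3]+C[2]-C[0]-C[1]); print("ant yaw",ang(xd),ang(yd)-90)
print("stub",P(637,351,.056))
r=np.array([P(311,234,.0335),P(357,419,.0335)]); b=np.array([P(687,136,.036),P(733,319,.036)])
print("runner front",r,"bearer end",b, "sep",np.linalg.norm(r[0]-r[1]),np.linalg.norm(b[0]-b[1]))
d=r.mean(0)-b.mean(0); print("stand yaw",ang(d),np.linalg.norm(d),"exp .248", ang(r[1]-r[0])-90,ang(b[1]-b[0])-90)
u=d/np.linalg.norm(d); print("notch est", r.mean(0)+.042*u, b.mean(0)+.29*u)
print("foot",(C[0]+C[3])/2)
print("cup rim",P(446,287,.116), [p["at"] for p in ctrl.spot_point(a,"cup")[:2]])
E
```

```text
[[ 0.6759  0.19  ]
 [ 0.7238  0.0108]
 [ 0.5444 -0.0346]
 [ 0.4979  0.1434]] centre [0.6105 0.0774] sides [0.1854 0.185  0.1839 0.184 ]
ant yaw 104.80676801139347 -255.5583062725985
stub [ 0.562 -0.002]
runner front [[0.6437 0.2037]
 [0.5252 0.1747]] bearer end [[ 0.7016 -0.0363]
 [ 0.5836 -0.0626]] sep 0.12199612650217549 0.12094131701392183
stand yaw 103.68558725331164 0.24566972836441087 exp .248 -256.2306460613256 -257.4305634430491
notch est [0.5745 0.23  ] [0.574  0.2323]
foot [0.5869 0.1667]
cup rim [0.5953 0.1111] [[256.4, 278.3], [252.1, 211.1]]
```

apply_moves(
  commands=[
    [[38.1,75.3,0],0,0],
    [[38.1,75.3,0],0,0],
    [[38.1,75.3,0],0,0],
    [[38.1,75.3,0],0,0],
    [[38.1,75.3,0],0,0],
    [[38.1,75.3,0],0,0],
    [[38.1,75.3,0],0,0],
    [[38.1,75.3,0],0,0],
    [[38.1,75.3,0],0,0],
    [[38.1,75.3,0],0,0],
    [[38.1,75.3,0],0,0],
    [[38.1,75.3,0],0,0],
    [[38.1,75.3,0],0,0],
    [[38.1,75.3,0],0,0],
    [[38.1,75.3,0],0,0],
    [[38.1,75.3,0],0,0],
    [[38.1,75.3,0],0,0],
    [[38.1,75.3,0],0,0],
    [[38.1,75.3,0],0,0],
    [[38.1,75.3,0],0,0],
  ],
)

```text
clock: 2.77
tool_pos: [0.5883, 0.1048, 0.2439]
orientation: [180.0, 0.0, -161.7]
force: [1.3, -1.1, -0.6]
opening: 0.0877
gripper_force: 0.0
```

```bash
python3 - <<'E'
from h import *
np.set_printoptions(precision=4,suppress=True)
b=ctrl.snapshot("side");o=ctrl.get_obs()
p=np.array(o["tool_pos"]);print(p)
im=b["img"][:,:,::-1].copy()
for P in[p,(.593,.112,.116),(.593,.112,.046)]: print(proj(b,P))
x0,y0=190,140
cv2.imwrite("pics/c2.png",cv2.resize(im[y0:y0+150,x0:x0+200],None,fx=4,fy=4,interpolation=cv2.INTER_CUBIC))
E
```

```text
[0.5917 0.1099 0.2431]
(np.float64(250.25415886499826), np.float64(190.57637372793226))
(np.float64(250.59630897969092), np.float64(236.0704493796572))
(np.float64(251.1761434534899), np.float64(258.53460985533513))
```

View pics/c2.png

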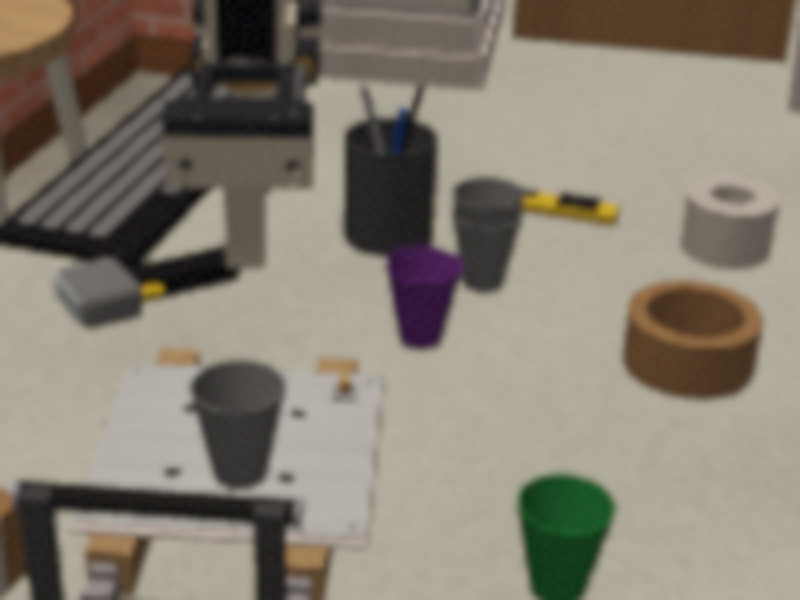

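The side crop puts the cup rim at about (249.5,236), within 3 mm of my estimate, with the gripper directly above it. I'll descend to about 10 mm below the rim.

apply_moves(
  commands=[
    [[0.2,-0.1,0],0,0],
    [[0.2,-0.1,-3],0,0],
    [[0.2,-0.1,-6],0,0],
    [[0.2,-0.1,-9],0,0],
    [[0.2,-0.1,-11],0,0],
    [[0.2,-0.1,-12.1],0,0],
    [[0.2,-0.1,-12.1],0,0],
    [[0.2,-0.1,-12.1],0,0],
    [[0.2,-0.1,-12.1],0,0],
  ],
)

```text
clock: 3.57
tool_pos: [0.5908, 0.1017, 0.1242]
orientation: [-180.0, 0.1, -161.7]
force: [0.1, 0.5, -0.0]
opening: 0.0877
gripper_force: 0.0
```

apply_moves(
  commands=[
    [[0.4,0.9,-0.1],0,0],
    [[0.4,0.9,-0.1],0,0.1],
    [[0.4,0.9,-0.1],0,0.2],
    [[0.4,0.9,-0.1],0,0.25],
    [[0.4,0.9,-0.1],0,0.3],
    [[0.4,0.9,-0.1],0,0.35],
    [[0.4,0.9,-0.1],0,0.4],
    [[0.4,0.9,-0.1],0,0.4],
    [[0.4,0.9,-0.1],0,0.4],
  ],
)

```text
clock: 4.32
tool_pos: [0.5938, 0.1107, 0.1217]
orientation: [180.0, 0.0, -161.7]
force: [-0.8, 0.7, 1.4]
opening: 0.0585
gripper_force: 30.0
```

apply_moves(
  commands=[
    [[0,0,1],0,0.4],
    [[0,0,2.5],0,0.4],
    [[0,0,4.5],0,0.4],
    [[0,0,7],0,0.4],
    [[0,0,9.5],0,0.4],
    [[0,0,10],0,0.4],
    [[0,0,10],0,0.4],
    [[0,0,10],0,0.4],
  ],
)

```text
clock: 4.98
tool_pos: [0.5935, 0.1105, 0.2217]
orientation: [180.0, 0.0, -161.8]
force: [0.2, -1.0, -0.9]
opening: 0.0587
gripper_force: 30.0
```

```bash
python3 - <<'E'
from h import *
np.set_printoptions(precision=4,suppress=True)
b=ctrl.snapshot("side");a=ctrl.snapshot("top");o=ctrl.get_obs()
p=np.array(o["tool_pos"]);print(p,o["opening"],o["force"])
print(proj(b,p),proj(a,p)); print([(s["at"],s["score"]) for s in ctrl.spot_point(b,"cup")[:2]])
im=np.hstack([b["img"][150:290,190:320],a["img"][150:290,190:320]])[:,:,::-1]
cv2.imwrite("pics/c3.png",cv2.resize(im,None,fx=3,fy=3,interpolation=cv2.INTER_CUBIC))
E
```

```text
[0.593  0.1103 0.2204] 0.05881158318720301 [ 0.3633 -0.4279 -0.3829]
(np.float64(249.90186461984405), np.float64(199.06821219294739)) (np.float64(245.99602367142197), np.float64(204.19104642958305))
[([249.9, 213.8], 0.88), ([328.0, 277.0], 0.84)]
```

View pics/c3.png

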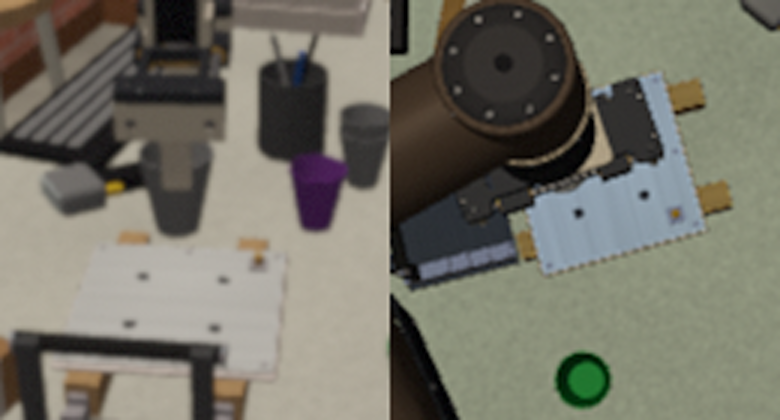

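The cup is held upright with the tool axis through it. I'll carry it over the stack.

apply_moves(
  commands=[
    [[-0.2,-1,0],0,0.4],
    [[-0.5,-3,0],0,0.4],
    [[-1,-5.5,0],0,0.4],
    [[-1.5,-8.5,0],0,0.4],
    [[-2.1,-11.5,0],0,0.4],
    [[-2.6,-14.5,0],0,0.4],
    [[-3.2,-17.5,0],0,0.4],
    [[-3.7,-20.5,0],0,0.4],
    [[-4.3,-23.5,0],0,0.4],
    [[-4.8,-26.5,0],0,0.4],
    [[-5.4,-29.5,0],0,0.4],
    [[-5.9,-32.5,0],0,0.4],
    [[-6.4,-35,0],0,0.4],
    [[-6.7,-37,0],0,0.4],
    [[-6.9,-38,0],0,0.4],
    [[-6.9,-38,0],0,0.4],
    [[-6.9,-38,0],0,0.4],
    [[-6.9,-38,0],0,0.4],
  ],
)

```text
clock: 6.63
tool_pos: [0.5246, -0.2689, 0.2212]
orientation: [180.0, -0.0, -161.7]
force: [-0.6, 0.2, 0.2]
opening: 0.0588
gripper_force: 30.0
```

```bash
python3 - <<'E'
from h import *
np.set_printoptions(precision=4,suppress=True)
b=ctrl.snapshot("side");a=ctrl.snapshot("top");o=ctrl.get_obs()
p=np.array(o["tool_pos"]);print(p,o["opening"],o["force"])
print("tcp",proj(b,p),proj(a,p),"axis",proj(b,(p[0],p[1],p[2]-.041)),"stack",proj(b,(.5244,-.27,.053)),proj(b,(.5244,-.27,.088)),proj(a,(.5244,-.27,.053)))
for n in("cup","cup_top","cup_low"):print(n,[(s["at"],round(s["score"],2)) for s in ctrl.spot_point(b,n)[:4]])
im=b["img"][130:250,250:380][:,:,::-1]
cv2.imwrite("pics/c4.png",cv2.resize(im,None,fx=5,fy=5,interpolation=cv2.INTER_CUBIC))
E
```

```text
[ 0.5249 -0.2685  0.2215] 0.05895254938618513 [ 0.0655 -0.4498 -0.16  ]
tcp (np.float64(315.34118713883373), np.float64(149.87810463156575)) (np.float64(376.5087844478305), np.float64(224.69537928032793)) axis (np.float64(314.5386341232395), np.float64(162.075692437664)) stack (np.float64(312.4644257865785), np.float64(197.363425342657)) (np.float64(313.08468007118205), np.float64(187.9881112484119)) (np.float64(366.98896964193546), np.float64(230.76317760680016))
cup [([330.9, 278.1], 0.77), ([315.6, 162.2], 0.62), ([224.5, 388.2], 0.34)]
cup_top [([298.2, 212.7], 0.79), ([310.5, 199.2], 0.63)]
cup_low [([311.2, 199.7], 0.69), ([172.8, 282.1], 0.69), ([368.9, 202.9], 0.63)]
```

View pics/c4.png

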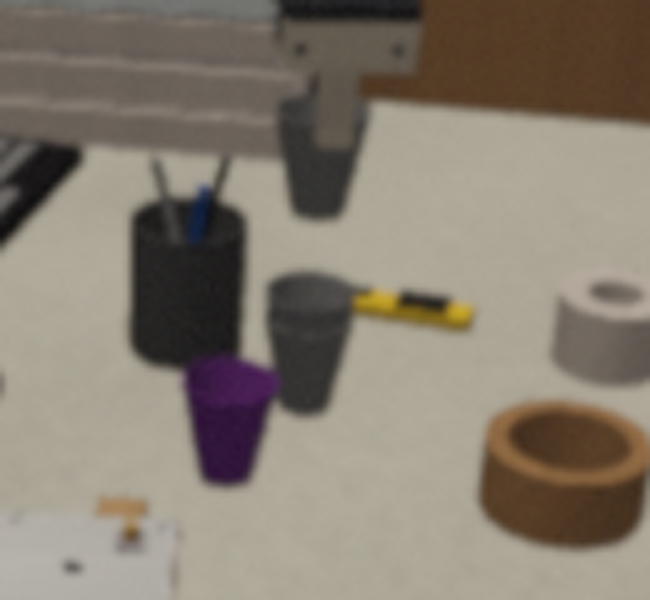

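The held cup is centred over the stack to within about 2 mm. The stack rim is at crop (311,290) and the cup foot at (318,210). I'll lower it.

apply_moves(
  commands=[
    [[0.1,-0.1,-1.5],0,0.4],
    [[0.1,-0.1,-3.5],0,0.4],
    [[0.1,-0.1,-5],0,0.4],
    [[0.1,-0.1,-6],0,0.4],
    [[0.1,-0.1,-7],0,0.4],
    [[0.1,-0.1,-7.8],0,0.4],
    [[0.1,-0.1,-8.4],0,0.4],
    [[0.1,-0.1,-9],0,0.4],
    [[0.1,-0.1,-9.4],0,0.4],
    [[0.1,-0.1,-9.8],0,0.4],
    [[0.1,-0.1,-10],0,0.4],
    [[0.1,-0.1,-10.2],0,0.4],
    [[0.1,-0.1,-10.2],0,0.4],
  ],
)

```text
clock: 7.97
tool_pos: [0.5257, -0.2704, 0.1194]
orientation: [180.0, -0.0, -161.7]
force: [1.1, -0.6, -0.2]
opening: 0.0586
gripper_force: 30.0
```

apply_moves(
  commands=[
    [[0,0,-0.2],0,0.4],
    [[0,0,-0.4],0,0.4],
    [[0,0,-0.5],0,0.4],
    [[0,0,-0.6],0,0.4],
    [[0,0,-0.6],0,0.4],
    [[0,0,-0.6],0,0.4],
  ],
)

```text
clock: 8.47
tool_pos: [0.5258, -0.2704, 0.1135]
orientation: [180.0, -0.0, -161.7]
force: [-0.8, 0.2, 0.0]
opening: 0.0584
gripper_force: 30.0
```

apply_moves(
  commands=[
    [[0,0,-0.1],0,0.4],
    [[0,0,-0.2],0,0.4],
    [[0,0,-0.2],0,0.4],
    [[0,0,-0.2],0,0.4],
  ],
)

```text
clock: 8.8
tool_pos: [0.5259, -0.2705, 0.1117]
orientation: [-180.0, 0.0, -161.7]
force: [0.2, -0.7, 0.2]
opening: 0.0588
gripper_force: 30.0
```

apply_moves(
  commands=[
    [[0,0,-0.1],0,0.4],
    [[0,0,-0.2],0,0.4],
    [[0,0,-0.2],0,0.4],
  ],
)

```text
clock: 9.05
tool_pos: [0.5267, -0.2706, 0.1115]
orientation: [-179.9, 0.1, -161.7]
force: [-2.6, 2.5, 13.9]
opening: 0.0585
gripper_force: 30.0
```

Contact with the stack. Now I'll release and back out upward.

apply_moves(
  commands=[
    [[0,0,0.2],0,0.4],
    [[0,0,0.2],0,0.35],
    [[0,0,0.2],0,0.25],
    [[0,0,0.2],0,0.1],
    [[0,0,0.2],0,0],
    [[0,0,0.2],0,0],
    [[0,0,0.2],0,0],
    [[0,0,2],0,0],
    [[0,0,5],0,0],
    [[0,0,8],0,0],
    [[0,0,11],0,0],
    [[0,0,11],0,0],
  ],
)

```text
clock: 10.05
tool_pos: [0.5285, -0.2716, 0.2261]
orientation: [-179.7, 0.4, -161.7]
force: [0.9, -0.2, 1.1]
opening: 0.0876
gripper_force: 0.0
```

```bash
python3 - <<'E'
from h import *
np.set_printoptions(precision=4,suppress=True)
b=ctrl.snapshot("side");o=ctrl.get_obs()
print(o["tool_pos"],o["opening"],proj(b,(.527,-.27,.106)),proj(b,(.527,-.27,.088)))
for n in("cup","cup_top"):print(n,[(s["at"],round(s["score"],2)) for s in ctrl.spot_point(b,n)[:4]])
im=b["img"][130:250,250:380][:,:,::-1]
cv2.imwrite("pics/c5.png",cv2.resize(im,None,fx=4,fy=4,interpolation=cv2.INTER_CUBIC))
E
```

```text
[ 0.5276 -0.2709  0.2232] 0.08753143262729524 (np.float64(312.6435643463437), np.float64(182.9503315519888)) (np.float64(312.32349232602377), np.float64(187.87082694283163))
cup [([330.7, 275.4], 0.69), ([311.4, 192.1], 0.68)]
cup_top [([293.1, 212.6], 0.82), ([312.4, 199.3], 0.4), ([224.7, 388.6], 0.2)]
```

View pics/c5.png

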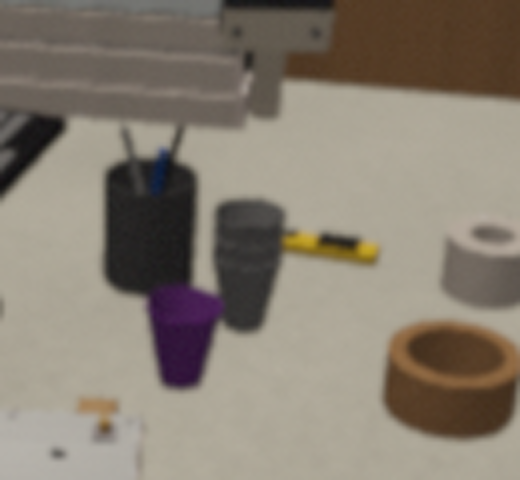

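The cup is nested: three evenly spaced rims at crop (250,205–260), all upright. Next I'll go behind the panel's far edge, with the fingers turned square to the stand.

apply_moves(
  commands=[
    [[2,4,0],0.12,0.3],
    [[4,8,0],0.24,0.66],
    [[6,12,0],0.36,0.66],
    [[8,15.5,0],0.48,0.66],
    [[10,19,0],0.6,0.66],
    [[11.5,22.4,0],0.72,0.66],
    [[11.5,22.4,0],0.84,0.66],
    [[11.5,22.4,0],0.96,0.66],
    [[11.5,22.4,0],1.08,0.66],
    [[11.5,22.4,0],1.2,0.66],
    [[11.5,22.4,0],1.32,0.66],
    [[11.5,22.4,0],1.44,0.66],
    [[11.5,22.4,0],1.485,0.66],
    [[11.5,22.4,-3],1.485,0.66],
    [[11.5,22.4,-6],1.485,0.66],
    [[11.5,22.4,-9],1.485,0.66],
    [[11.5,22.4,-11],1.485,0.66],
    [[11.5,22.4,-11],1.485,0.66],
    [[11.5,22.4,-11],1.485,0.66],
  ],
)

```text
clock: 11.78
tool_pos: [0.6395, -0.0467, 0.1076]
orientation: [179.7, -0.0, -76.6]
force: [-0.3, -0.0, 1.0]
opening: 0.0302
gripper_force: 0.0
```

```bash
python3 - <<'E'
from h import *
np.set_printoptions(precision=4,suppress=True)
b=ctrl.snapshot("side");a=ctrl.snapshot("top");o=ctrl.get_obs()
p=np.array(o["tool_pos"]);print(p,o["opening"],o["orientation"],np.round(o["joint_pos"],1))
print(proj(b,p),proj(b,p-[0,0,.017]))
im=np.hstack([b["img"][170:310,190:320],a["img"][150:290,180:310]])[:,:,::-1]
cv2.imwrite("pics/c6.png",cv2.resize(im,None,fx=3,fy=3,interpolation=cv2.INTER_CUBIC))
E
```

```text
[ 0.6415 -0.0464  0.1105] 0.02985210128996923 [-179.9538   -0.03    -76.6282] [ 13.2  23.8 -13.1   0.  -53.1   0.1]
(np.float64(255.60996699964716), np.float64(206.60446328623433)) (np.float64(255.69797545746005), np.float64(211.7068338909992))
```

View pics/c6.png

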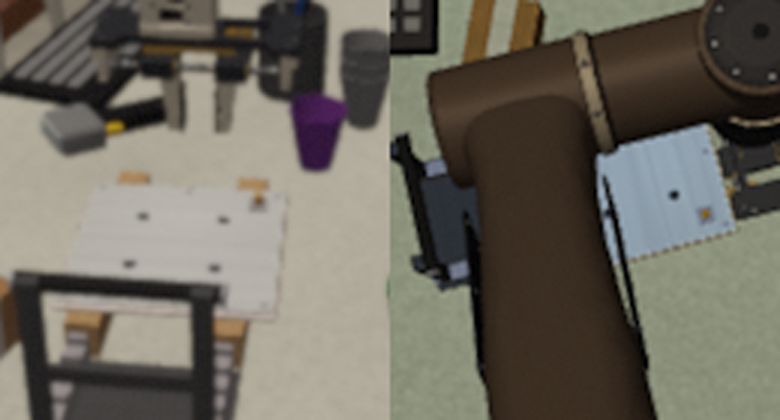

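The gripper sits squarely behind the rear edge, midway between the bearers. I'll lower it and push.

apply_moves(
  commands=[
    [[0,0,-2],0,0.66],
    [[0,0,-4],0,0.66],
    [[0,0,-5.4],0,0.66],
    [[0,0,-5.4],0,0.66],
    [[-0.3,1.0,-5.4],0,0.66],
    [[-0.4,1.8,-5.4],0,0.66],
    [[-0.6,2.5,-5.4],0,0.66],
    [[-0.8,3.2,-5.4],0,0.66],
    [[-1.0,3.9,-5.4],0,0.66],
    [[-1.2,4.6,-5.4],0,0.66],
    [[-1.3,5.3,-5.4],0,0.66],
    [[-1.5,6.0,-5.4],0,0.66],
    [[-1.7,6.7,-5.4],0,0.66],
    [[-1.8,7.2,-5.4],0,0.66],
    [[-1.9,7.6,-5.4],0,0.66],
    [[-2.0,7.9,-5.4],0,0.66],
    [[-2.0,8.1,-5.4],0,0.66],
    [[-2.1,8.2,-5.4],0,0.66],
    [[-2.1,8.3,-5.4],0,0.66],
    [[-2.1,8.3,-5.4],0,0.66],
  ],
)

```text
clock: 13.55
tool_pos: [0.6206, 0.0369, 0.0569]
orientation: [-179.9, -0.0, -76.6]
force: [2.2, -4.5, 4.4]
opening: 0.03
gripper_force: 2.3
```

```bash
python3 - <<'E'
from h import *
np.set_printoptions(precision=4,suppress=True)
b=ctrl.snapshot("side");o=ctrl.get_obs()
p=np.array(o["tool_pos"]);print(p,o["opening"],o["force"])
im=b["img"][210:330,180:300][:,:,::-1]
cv2.imwrite("pics/c7.png",cv2.resize(im,None,fx=5,fy=5,interpolation=cv2.INTER_CUBIC))
N=np.array([.574,.231]);u=np.array([np.cos(np.radians(103.4)),np.sin(np.radians(103.4))]);v=np.array([-u[1],u[0]])
for n,x,y,z in[("rtip c",86,0,.0345)]+[(f"tooth{x}/{y}",x,y,.0345) for x in(-34.5,-11.5,11.5,34.5) for y in(-68,68)]+[("railL",60,-75,.16),("railR",60,75,.16)]:
    q=proj(b,[*(N+u*x/1e3+v*y/1e3),z]); print(n,np.round([(q[0]-180+.5)*5,(q[1]-210+.5)*5],0))
E
```

```text
[0.6205 0.0369 0.0568] 0.029930173027570266 [ 0.9925 -4.5679  3.9303]
rtip c [268. 546.]
tooth-34.5/-68 [178. 357.]
tooth-34.5/68 [453. 377.]
tooth-11.5/-68 [167. 388.]
tooth-11.5/68 [448. 408.]
tooth11.5/-68 [155. 420.]
tooth11.5/68 [442. 441.]
tooth34.5/-68 [143. 453.]
tooth34.5/68 [437. 475.]
railL [ 89. 266.]
railR [446. 290.]
```

View pics/c7.png

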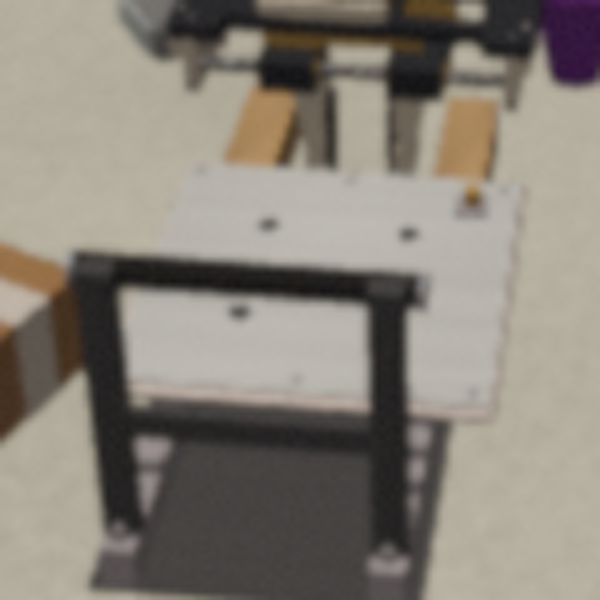

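The panel is pushed in square: front edge at crop rows 390–415, stub at (472,198). The rail ends show the stand about 2 px left of my estimate. I'll refine the notch position numerically.

```bash
python3 - <<'E'
from h import *
np.set_printoptions(precision=1,suppress=True,linewidth=200)
a=ctrl.snapshot("top");b=ctrl.snapshot("side")
g0=cv2.imread("pics/top0.png",0).astype(np.float32);g1=cv2.cvtColor(b["img"],cv2.COLOR_RGB2GRAY).astype(np.float32)
th=np.radians(103.4);u=np.array([np.cos(th),np.sin(th)]);v=np.array([-u[1],u[0]]);N=np.array([.577,.231])
def prof(s,g,y,xs,z=.0345):
    out=[]
    for x in xs:
        q=np.mean([cv2.getRectSubPix(g,(1,1),tuple(map(float,proj(s,[*(N+u*x/1e3+v*(y+d)/1e3),z]))))[0,0] for d in(-4,-2,0,2,4)]);out.append(q)
    return np.array(out)
xs=np.arange(-60,80,3)
print(xs)
for y in(-60,60): print("top",y,prof(a,g0,y,xs).round())
for y in(-60,60): print("side",y,prof(b,g1,y,xs).round())
ys=np.arange(-90,92,3)
print(ys); print("top lateral x=-20..10",np.mean([[cv2.getRectSubPix(g0,(1,1),tuple(map(float,proj(a,[*(N+u*x/1e3+v*y/1e3),.033]))))[0,0] for y in ys] for x in (-25,-10,5,20)],0).round())
# panel corners in side (crop -> px)
for p,z in[((497,418),.036),((130,400),.036),((522,183),.046),((190,165),.046),((472,192),.058)]:
    w=at_z(b,(180+p[0]/5-.4,210+p[1]/5-.4),z)[:2]-N; print(p,"stand xy mm",w@u*1e3,w@v*1e3)
p=np.array(ctrl.get_obs()["tool_pos"])[:2]-N;print("tool",p@u*1e3,p@v*1e3)
for n in("antenna","antenna_foot","notch"):
    r=ctrl.spot_point(b,n)
    for t in r[:1]:
        w=at_z(b,t["at"],{"antenna":.041,"antenna_foot":.041,"notch":.0265}[n])[:2]-N;print(n,round(t["score"],2),w@u*1e3,w@v*1e3)
E
```

```text
[-60 -57 -54 -51 -48 -45 -42 -39 -36 -33 -30 -27 -24 -21 -18 -15 -12  -9  -6  -3   0   3   6   9  12  15  18  21  24  27  30  33  36  39  42  45  48  51  54  57  60  63  66  69  72  75  78]
top -60 [110.  95.  94.  96. 103. 100.  84.  84.  93.  98. 102. 104. 103. 103. 105.  97.  92.  96. 103. 105. 104. 104. 100.  91.  91. 100. 103. 104. 105. 105.  97.  91.  94. 102. 104. 104. 105. 106. 105.
 104. 106. 104.  78.  26.   8.   8.   9.]
top 60 [ 92.  95.  95.  95.  99.  92.  81.  85.  93.  96. 102. 103. 104. 104. 103.  97.  91.  98. 104. 103. 103. 104. 101.  91.  92. 101. 103. 104. 104. 104.  97.  91.  94. 103. 104. 104. 104. 104. 104.
 104. 106. 102.  77.  29.   8.   9.  23.]
side -60 [183. 182. 181. 181. 182. 182. 182. 183. 183. 184. 185. 185. 184. 183. 180. 175. 171. 169. 150. 118.  86.  72.  64.  53.  43.  37.  39.  53.  86. 119. 136. 140. 134. 120. 101.  92. 103. 115. 112.
 103.  92.  82.  69.  59.  48.  41.  44.]
side 60 [182. 182. 181. 180. 180. 180. 180. 182. 183. 182. 181. 180. 179. 178. 173. 168. 165. 161. 146. 115.  99. 108. 122. 129. 127. 117.  99.  83.  87.  99. 108. 109. 102
[... 453 characters left out ...]
  41.  41.  41.  41.  41.  41.  41.  42.  41.  41.  41.  41.  41.  41.  41.  41.  41.
  41.  41.  41.  41.  41.  41.  40.  57.  86. 103. 103. 102. 101.  76.  41.  43.  75. 110. 127. 126. 126. 126.]
(497, 418) stand xy mm -4.331929105977152 95.25051710055645
(130, 400) stand xy mm 1.7488060202076952 -79.45863471059229
(522, 183) stand xy mm -185.6672523650488 93.14344799011256
(190, 165) stand xy mm -182.88124724430975 -91.71700400309184
(472, 192) stand xy mm -156.80388666006297 68.25903075578674
tool -198.93965224632245 2.7321147638586023
antenna 0.75 257.6489692455444 19.413366585196698
antenna_foot 0.94 0.2287692474682457 1.5771955130503166
notch 0.98 1.4449263580804776 -6.197229018781508
```

The panel foot is within about 2 mm of the notch centre and laterally within about 2 mm. The gripper can't tilt, so I'll pinch the connector stub across the panel's y axis and lift. The stub can pivot in the pads while the foot drops into the notches.

apply_moves(
  commands=[
    [[0.3,-1,0],0,0.66],
    [[0.3,-1,2],0,0.6],
    [[0.3,-1,5],0,0.6],
    [[-2,-0.5,5],0,0.6],
    [[-5,1.5,5],0,0.6],
    [[-7.4,3.0,5],0,0.6],
    [[-7.4,3.0,5],0,0.6],
    [[-7.4,3.0,5],0,0.6],
  ],
)

```text
clock: 14.52
tool_pos: [0.5443, 0.0671, 0.1054]
orientation: [179.9, 0.0, -76.6]
force: [-0.2, -0.3, 0.9]
opening: 0.035
gripper_force: 0.0
```

```bash
python3 - <<'E'
from h import *
np.set_printoptions(precision=4,suppress=True)
b=ctrl.snapshot("side");o=ctrl.get_obs()
p=np.array(o["tool_pos"]);print(p,o["opening"])
th=np.radians(103.4);u=np.array([np.cos(th),np.sin(th)]);v=np.array([-u[1],u[0]]);N=np.array([.577,.231])
print((p[:2]-N)@u,(p[:2]-N)@v)
im=b["img"][200:300,195:315][:,:,::-1]
cv2.imwrite("pics/c8.png",cv2.resize(im,None,fx=5,fy=5,interpolation=cv2.INTER_CUBIC))
# stub: yellowish tip
hsv=cv2.cvtColor(b["img"],cv2.COLOR_RGB2HSV); m=cv2.inRange(hsv,(12,110,90),(32,255,255)); ys,xs=np.nonzero(m[225:262,255:295]); print(len(xs),xs.mean()+255,ys.mean()+225)
w=at_z(b,(xs.mean()+255,ys.mean()+225),.056)[:2]-N;print("stub",w@u,w@v)
E
```

```text
[0.5454 0.0669 0.1055] 0.03498864673726147
-0.15233575276989203 0.0687822645376127
127 272.70866141732284 237.49606299212599
stub -0.2104095732246753 0.059388092251500775
```

```bash
python3 - <<'E'
from h import *
b=ctrl.snapshot("side")
th=np.radians(103.4);u=np.array([np.cos(th),np.sin(th)]);v=np.array([-u[1],u[0]]);N=np.array([.577,.231])
hsv=cv2.cvtColor(b["img"],cv2.COLOR_RGB2HSV); m=cv2.inRange(hsv,(10,60,80),(35,255,255))
n,l,st,c=cv2.connectedComponentsWithStats(m[225:262,255:295])
for i in range(1,n):
    if st[i,4]>2:
        q=c[i]+[255,225]; w=at_z(b,q,.056)[:2]-N; print(q,st[i],w@u,w@v)
def path(t):
    t=np.radians(t);c=.5-5.5*np.clip((np.degrees(t)-40)/40,0,1);z=max(26.5,34.5-(c+8.5)*np.tan(t)) if t<1.5 else 26.5
    if t>np.pi/2: c=4-10*np.sin(t);z=26.5-10*np.cos(t)
    return c-160*np.cos(t)+17*np.sin(t), z+160*np.sin(t)+17*np.cos(t)
r0=np.array((-159.5,53.))
for k in np.arange(2.5,98,2.5):
    d=np.array(path(k))-r0; print(k,[round(float(x),1) for x in(d[0]*u[0]/10,d[0]*u[1]/10,d[1]/10)])
E
```

```text
[272.86934673 237.88442211] [ 12   4  13  22 199] -0.20849151010046288 0.06003287274745209
2.5 [-0.0, 0.1, 0.5]
5.0 [-0.0, 0.2, 1.2]
7.5 [-0.1, 0.3, 1.8]
10.0 [-0.1, 0.5, 2.4]
12.5 [-0.2, 0.7, 3.1]
15.0 [-0.2, 1.0, 3.7]
17.5 [-0.3, 1.2, 4.3]
20.0 [-0.4, 1.5, 4.9]
22.5 [-0.4, 1.8, 5.5]
25.0 [-0.5, 2.2, 6.0]
27.5 [-0.6, 2.5, 6.6]
30.0 [-0.7, 2.9, 7.1]
32.5 [-0.8, 3.3, 7.6]
35.0 [-0.9, 3.8, 8.1]
37.5 [-1.0, 4.2, 8.5]
40.0 [-1.1, 4.7, 9.0]
42.5 [-1.2, 5.2, 9.4]
45.0 [-1.3, 5.7, 9.9]
47.5 [-1.5, 6.2, 10.3]
50.0 [-1.6, 6.7, 10.7]
52.5 [-1.7, 7.2, 11.1]
55.0 [-1.9, 7.8, 11.4]
57.5 [-2.0, 8.4, 11.8]
60.0 [-2.1, 8.9, 12.1]
62.5 [-2.3, 9.5, 12.3]
65.0 [-2.4, 10.2, 12.6]
67.5 [-2.6, 10.8, 12.8]
70.0 [-2.7, 11.4, 13.0]
72.5 [-2.9, 12.0, 13.1]
75.0 [-3.0, 12.7, 13.2]
77.5 [-3.2, 13.3, 13.3]
80.0 [-3.3, 14.0, 13.4]
82.5 [-3.5, 14.6, 13.4]
85.0 [-3.6, 15.3, 13.4]
87.5 [-3.8, 16.0, 13.4]
90.0 [-4.0, 16.7, 13.3]
92.5 [-4.1, 17.3, 13.3]
95.0 [-4.3, 17.9, 13.2]
97.5 [-4.4, 18.6, 13.1]
```

apply_moves(
  commands=[
    [[0,0,-2],0,0.6],
    [[0,0,-3.3],0,0.6],
    [[0,0,-4.1],0,0.6],
    [[0,0,-4.1],0,0.6],
    [[0,0,-4.1],0,0.8],
    [[0,0,-4.1],0,0.9],
    [[0,0,-4.1],0,0.95],
    [[0,0,-4.1],0,1],
    [[0,0,-4.1],0,1],
    [[0,0,-4.1],0,1],
    [[0,0,-4.1],0,1],
  ],
)

```text
clock: 15.53
tool_pos: [0.5459, 0.0666, 0.0646]
orientation: [-180.0, 0.0, -76.7]
force: [1.4, -0.5, -1.5]
opening: 0.0079
gripper_force: 30.0
```

apply_moves(
  commands=[
    [[0,0,0],0,0.8],
    [[0,0,0],0,0.75],
    [[0.1,-0.3,0],0,0.75],
    [[0.1,-0.3,0],0,0.75],
    [[0.1,-0.3,0],0,1],
    [[0.1,-0.3,0],0,1],
    [[0.1,-0.3,0],0,1],
    [[0.1,-0.3,0],0,1],
    [[0.1,-0.3,0],0,1],
  ],
)

```text
clock: 16.28
tool_pos: [0.5467, 0.0635, 0.0645]
orientation: [180.0, -0.0, -76.6]
force: [-1.4, -0.5, 0.0]
opening: 0.0077
gripper_force: 30.0
```

Same opening, so this is a full-width grip with compliant pads. I'll return to the offset that clears the panel when upright and start the lift.

apply_moves(
  commands=[
    [[0,0,0],0,0.8],
    [[0,0,0],0,0.75],
    [[-0.1,0.3,0],0,0.75],
    [[-0.1,0.3,0],0,0.75],
    [[-0.1,0.3,0],0,1],
    [[-0.1,0.3,0],0,1],
    [[-0.1,0.3,0],0,1],
    [[-0.1,0.3,0],0,1],
    [[-0.1,0.3,0.3],0,1],
    [[-0.1,0.4,0.7],0,1],
    [[-0.1,0.5,1.2],0,1],
    [[-0.1,0.6,1.8],0,1],
    [[-0.2,0.8,2.4],0,1],
    [[-0.2,0.8,2.4],0,1],
  ],
)

```text
clock: 17.45
tool_pos: [0.5451, 0.072, 0.09]
orientation: [-179.9, 0.0, -76.6]
force: [0.7, -0.2, -2.4]
opening: 0.0079
gripper_force: 30.2
```

```bash
cat > pose.py <<'E'
from h import *
b=ctrl.snapshot("side");o=ctrl.get_obs()
th=np.radians(103.4);u=np.array([np.cos(th),np.sin(th)]);v=np.array([-u[1],u[0]]);N=np.array([.577,.231])
p=np.array(o["tool_pos"]);print("tool stand",((p[:2]-N)@u*1e3).round(1),((p[:2]-N)@v*1e3).round(1),p.round(4),o["opening"],np.round(o["force"],1))
for n in("antenna","antenna_foot"): 
    for t in ctrl.spot_point(b,n)[:2]:
        # intersect ray with stand mid-plane y=0
        c,d=ray(b,t["at"]); s=-((c[:2]-N)@v)/(d[:2]@v); w=c+d*s; print(n,np.round(t["at"],1),round(t["score"],2),"xz in plane y=0",((w[:2]-N)@u*1e3).round(1),(w[2]*1e3).round(1))
import sys
cv2.imwrite("pics/"+sys.argv[1],b["img"][:,:,::-1])
E
python3 pose.py l1.png
```

```text
tool stand -147.4 68.0 [0.545  0.0719 0.0894] 0.007983541926903509 [ 0.7  0.2 -3.8]
antenna [246.7 266.5] 0.63 xz in plane y=0 -116.4 21.3
```

Lifting with about 3 N on the tool, as expected. Continuing the arc.

apply_moves(
  commands=[
    [[-0.1,0.2,0.7],0,1],
    [[-0.1,0.5,1.3],0,1],
    [[-0.2,0.7,1.9],0,1],
    [[-0.3,1.0,2.5],0,1],
    [[-0.3,1.3,3.1],0,1],
    [[-0.4,1.7,3.6],0,1],
    [[-0.5,2.0,4.2],0,1],
    [[-0.6,2.4,4.7],0,1],
    [[-0.7,2.8,5.2],0,1],
    [[-0.8,3.3,5.7],0,1],
    [[-0.9,3.7,6.1],0,1],
    [[-1.0,4.2,6.6],0,1],
    [[-1.1,4.7,7.0],0,1],
    [[-1.2,5.2,7.5],0,1],
    [[-1.2,5.2,7.5],0,1],
  ],
)

```text
clock: 18.85
tool_pos: [0.5328, 0.1242, 0.1646]
orientation: [-180.0, -0.0, -76.6]
force: [-1.1, -3.1, -1.7]
opening: 0.0081
gripper_force: 31.0
```

```bash
python3 pose.py l2.png
```

```text
tool stand -93.9 67.9 [0.5327 0.1239 0.1641] 0.008097429980819887 [-1.5 -2.6 -1.6]
antenna [244.3 256.6] 0.84 xz in plane y=0 -87.4 74.5
antenna_foot [225.  387.5] 0.73 xz in plane y=0 184.1 -65.5
antenna_foot [236.3 294.3] 0.62 xz in plane y=0 28.1 52.1
```

```bash
cat > fit.py <<'E'
from h import *
import sys
from scipy.optimize import minimize
b=ctrl.snapshot("side");o=ctrl.get_obs()
th=np.radians(103.4);u=np.array([np.cos(th),np.sin(th),0]);v=np.array([-u[1],u[0],0]);N=np.array([.577,.231,0]);k=np.array([0,0,1.])
im=b["img"]; ref=cv2.imread("pics/side0.png")[:,:,::-1]
def corners(t,y0,roll,c):
    t=np.radians(t);n=np.sin(t)*u+np.cos(t)*k;x=np.cos(t)*u-np.sin(t)*k
    f=N+u*c/1e3+k*.0265+.005*n if t<np.pi/2 else N+u*.004+k*.0265-.005*n
    out=[]
    for a,s in((95,-95),(95,95),(-95,95),(-95,-95)):
        out.append(f+v*(y0+s)/1e3+x*(a-95)/1e3+.005*n+ (n*np.sin(np.radians(roll))*s/1e3 if a<0 else 0))
    return np.array([proj(b,q) for q in out])
hsv=cv2.cvtColor(im,cv2.COLOR_RGB2HSV)
M=((hsv[...,2]>130)&(hsv[...,0]>90)&(hsv[...,0]<130)).astype(np.uint8) if len(sys.argv)<3 else ((hsv[...,2]>int(sys.argv[2]))).astype(np.uint8)
M[:150]=0;M[320:]=0;M[:,:180]=0;M[:,320:]=0
ys,xs=np.nonzero(M);print("mask",len(xs),"panel hsv sample",hsv[int(corners(60,0,0,0).mean(0)[1]),int(corners(60,0,0,0).mean(0)[0])])
def iou(q):
    P=np.zeros_like(M);cv2.fillPoly(P,[np.round(corners(*q)*16).astype(np.int32)],1,shift=4)
    return (P&M).sum()/max(1,(P|M).sum())
best=max(((iou((t,y0,r,0)),t,y0,r) for t in range(10,116,3) for y0 in(-5,0,5) for r in(-8,-4,0,4,8)))
print("best iou,theta,y0,roll",best); print("tool",np.round(o["tool_pos"],4),np.round(o["force"],1))
Q=im[:,:,::-1].copy();cv2.polylines(Q,[np.round(corners(*best[1:],0)).astype(np.int32)],True,(0,0,255))
cv2.imwrite("pics/"+sys.argv[1],cv2.resize(np.hstack([Q[150:320,180:320],cv2.cvtColor(M*255,cv2.COLOR_GRAY2BGR)[150:320,180:320]]),None,fx=2.8,fy=2.8))
E
python3 fit.py f1.png
```

```text
mask 2 panel hsv sample [ 60   5 188]
best iou,theta,y0,roll (np.float64(0.0004341219882787063), 16, -5, 4)
tool [0.5326 0.1233 0.1633] [-1.4 -3.2 -1.9]
```

```bash
sed -i 's/^M=.*/M=((hsv[...,1]<14)\&(hsv[...,2]>120)).astype(np.uint8)/' fit.py; python3 fit.py f2.png
```

```text
mask 4512 panel hsv sample [ 68   5 187]
best iou,theta,y0,roll (np.float64(0.7885021097046413), 34, -5, 4)
tool [0.5326 0.1233 0.1633] [-1.6 -2.5 -1.4]
```

```bash
python3 - <<'E'
s=open("fit.py").read()
i=s.index("def corners");j=s.index("hsv=");s=s[:i]+'''def corners(t,y0,roll,c,dz,yaw=0):
    from scipy.spatial.transform import Rotation as R
    W=R.from_euler("z",103.4+yaw,degrees=True)*R.from_euler("y",t,degrees=True)*R.from_euler("x",roll,degrees=True)
    f=N+u*c/1e3+v*y0/1e3+k*(.0265+.005*abs(np.cos(np.radians(t)))+dz/1e3)
    return np.array([proj(b,f+W.apply([(a-95)/1e3,q/1e3,.005])) for a,q in((95,-95),(95,95),(-95,95),(-95,-95))])
'''+s[j:]
s=s.replace("corners(60,0,0,0)","corners(60,0,0,0,0)")
i=s.index("best=");j=s.index('print("best');s=s[:i]+'''
st=max((iou((t,y0,r,0,0)),t,y0,r,0,0) for t in range(10,116,4) for y0 in(-5,0,5) for r in(-6,0,6))
f=lambda q:-iou(q)+1e-4*((q[2]/4)**2+(q[3]/4)**2+(q[4]/3)**2+(q[1]/5)**2)
r=min((minimize(f,np.array(st[1:])+d,method="Nelder-Mead",options=dict(initial_simplex=np.array(st[1:])+d+np.vstack([np.zeros(5),np.diag([5,4,4,5,4])]))) for d in([0,0,0,0,0],[5,0,-3,0,0],[-5,0,3,0,0])),key=lambda r:r.fun)
best=(iou(r.x),*r.x)
'''+s[j:]
s=s.replace('print("best iou,theta,y0,roll",best)','print("iou,theta,y0,roll,c,dz",np.round(best,2))').replace("corners(*best[1:],0)","corners(*best[1:])")
open("fit.py","w").write(s)
E
python3 fit.py f3.png
```

```text
mask 4512 panel hsv sample [ 60   5 187]
iou,theta,y0,roll,c,dz [ 0.82 32.43 -1.98 10.73 -2.13 -0.6 ]
tool [0.5326 0.1233 0.1632] [-1.2 -3.1 -2.3]
```

View pics/f3.png

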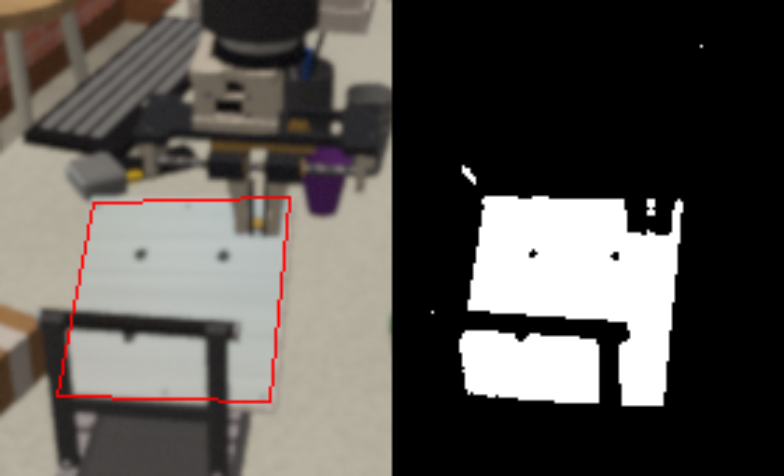

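The view shows the panel rising properly, with its foot still at the runners (58,395)–(270,402). The stub (260,225) is held between the fingertips, and the unheld corner sags slightly, by about 5°. Continuing.

apply_moves(
  commands=[
    [[-0.2,0.5,0.4],0,1],
    [[-0.3,1.0,0.8],0,1],
    [[-0.4,1.5,1.2],0,1],
    [[-0.6,2.1,1.5],0,1],
    [[-0.7,2.7,1.9],0,1],
    [[-0.8,3.2,2.2],0,1],
    [[-1.0,3.8,2.4],0,1],
    [[-1.1,4.5,2.7],0,1],
    [[-1.3,5.1,2.9],0,1],
    [[-1.4,5.7,3.1],0,1],
    [[-1.4,5.7,3.1],0,1],
  ],
)

```text
clock: 20.07
tool_pos: [0.5182, 0.1814, 0.1959]
orientation: [-180.0, -0.0, -76.6]
force: [-5.9, -4.9, 4.5]
opening: 0.0076
gripper_force: 30.2
```

```bash
python3 fit.py f4.png; python3 pose.py l3.png
```

```text
mask 19 panel hsv sample [ 21  15 165]
iou,theta,y0,roll,c,dz [  0.   119.3    0.47   0.12  -0.91   0.4 ]
tool [0.5182 0.1811 0.1957] [-4.5 -4.3  3.2]
tool stand -35.1 68.8 [0.5182 0.1809 0.1956] 0.008198066943335322 [-5.2 -4.1  3.7]
antenna [242.9 254.9] 0.81 xz in plane y=0 -69.7 92.3
antenna_foot [236.1 296.8] 0.97 xz in plane y=0 31.6 47.7
```

```bash
python3 - <<'E'
from h import *
th=np.radians(103.4);u=np.array([np.cos(th),np.sin(th),0]);v=np.array([-u[1],u[0],0]);N=np.array([.577,.231,0]);k=np.array([0,0,1.])
b=ctrl.snapshot("side");im=cv2.imread("pics/l3.png");hsv=cv2.cvtColor(im,cv2.COLOR_BGR2HSV)
for t in(40,55,65,75,85,95,110):
    r=np.radians(t);x=np.cos(r)*u-np.sin(r)*k;n=np.sin(r)*u+np.cos(r)*k
    f=N+.0265*k+.005*abs(np.cos(r))*k
    print(t,"centre",np.round(proj(b,f-.095*x),1),"topL",np.round(proj(b,f-.19*x-.095*v+.005*n),1),"topR",np.round(proj(b,f-.19*x+.095*v+.005*n),1),"stub",np.round(proj(b,f-.16*x+.068*v+.01*n),1))
# column profiles of V,S
for c in(215,228,245,262):
    print(c,"V",hsv[170:310:4,c,2].tolist()); print("  S",hsv[170:310:4,c,1].tolist())
E
```

```text
40 centre [243.1 254.5] topL [210.  215.4] topR [284.4 219.6] stub [272.6 229.7]
55 centre [241.6 253.6] topL [205.3 211.7] topR [283.5 216.2] stub [271.3 227.9]
65 centre [240.5 254.5] topL [201.6 212.2] topR [282.7 216.8] stub [270.2 229.3]
75 centre [239.3 256.7] topL [197.7 215.3] topR [281.7 220.1] stub [268.9 232.9]
85 centre [238.  260.2] topL [193.5 221.1] topR [280.5 226.2] stub [267.5 238.9]
95 centre [236.7 264.6] topL [189.1 229.5] topR [279.1 234.9] stub [266.  246.9]
110 centre [234.7 272.8] topL [182.8 246.6] topR [276.9 252.7] stub [263.7 262.3]
215 V [134, 94, 114, 96, 92, 116, 81, 98, 24, 116, 118, 175, 164, 165, 164, 162, 167, 166, 166, 166, 164, 163, 165, 61, 29, 166, 168, 165, 167, 168, 156, 43, 58, 67, 70]
  S [44, 46, 13, 19, 14, 18, 16, 18, 32, 15, 17, 25, 17, 17, 17, 17, 17, 17, 17, 17, 17, 17, 15, 21, 26, 17, 17, 17, 17, 15, 16, 18, 18, 15, 18]
228 V [85, 97, 116, 47, 48, 43, 44, 31, 93, 101, 102, 121, 166, 166, 167, 165, 169, 107, 167, 165, 169, 163, 167, 107, 30, 156, 169, 168, 167, 168, 169, 56, 45, 71, 72]
  S [15, 18, 15, 11, 5, 6, 12, 25, 52, 50, 50, 38, 15, 17, 15, 17, 15, 19, 17, 17, 17, 17, 17, 19, 34, 16, 15, 15, 17, 15, 17, 14, 17, 18, 18]
245 V [184, 114, 105, 102, 103, 139, 90, 65, 68, 71, 88, 181, 169, 166, 168, 167, 168, 170, 170, 169, 170, 167, 165, 156, 32, 115, 167, 169, 165, 166, 168, 91, 40, 72, 70]
  S [40, 47, 46, 50, 47, 46, 45, 39, 41, 14, 38, 31, 18, 17, 17, 15, 17, 15, 15, 17, 17, 17, 17, 18, 16, 20, 17, 17, 15, 15, 17, 20, 19, 18, 18]
262 V [41, 117, 50, 149, 28, 160, 108, 25, 92, 42, 28, 39, 107, 108, 110, 109, 111, 168, 167, 167, 164, 165, 163, 164, 58, 53, 153, 156, 157, 150, 142, 141, 140, 119, 99]
  S [56, 48, 51, 46, 64, 46, 47, 31, 158, 18, 18, 33, 50, 47, 51, 49, 41, 17, 18, 15, 17, 15, 17, 17, 13, 24, 18, 16, 18, 17, 18, 18, 18, 19, 21]
```

```bash
sed -i 's/^M=.*/M=((hsv[...,1]<24)\&(hsv[...,2]>138)).astype(np.uint8)/' fit.py; python3 fit.py f5.png; python3 - <<'E'
import cv2,numpy as np
im=cv2.imread("pics/l3.png");h=cv2.cvtColor(im,cv2.COLOR_BGR2HSV);M=((h[...,1]<24)&(h[...,2]>138)).astype(np.uint8)
M[:205]=0;M[320:]=0;M[:,:180]=0;M[:,300:]=0
n,l,s,c=cv2.connectedComponentsWithStats(M);print(s[1:][s[1:,4]>100])
for r in range(212,300,6): 
    x=np.nonzero(M[r])[0]; print(r,x.min() if len(x) else None,x.max() if len(x) else None,end=" | ")
for c_ in(204,210,220,230,245,275,280):
    y=np.nonzero(M[:,c_])[0]; print("col",c_,y.min(),y.max())
E
```

```text
mask 4639 panel hsv sample [ 19  17 166]
iou,theta,y0,roll,c,dz [ 0.75 41.07 -5.37  7.63 -2.04  0.07]
tool [0.5182 0.1806 0.1955] [-4.9 -4.4  3.7]
[[ 204  212   78   90 3552]
 [ 205  268   49   26 1028]]
212 203 215 | 218 207 256 | 224 207 281 | 230 206 280 | 236 206 280 | 242 205 279 | 248 205 279 | 254 204 278 | 260 193 278 | 266 266 277 | 272 205 277 | 278 206 276 | 284 206 275 | 290 208 275 | 296 262 274 | col 204 208 319
col 210 214 306
col 220 215 291
col 230 216 291
col 245 217 292
col 275 237 294
col 280 223 240
```

```bash
cat > pose6.py <<'E'
from h import *
import sys
from scipy.optimize import least_squares
from scipy.spatial.transform import Rotation as R
b=ctrl.snapshot("side");o=ctrl.get_obs();tool=np.array(o["tool_pos"])
th=np.radians(103.4);u=np.array([np.cos(th),np.sin(th),0]);v=np.array([-u[1],u[0],0]);N=np.array([.577,.231,0]);k=np.array([0,0,1.])
held=len(sys.argv)>2
cv2.imwrite("pics/"+sys.argv[1],b["img"][:,:,::-1])
h=cv2.cvtColor(b["img"],cv2.COLOR_RGB2HSV);M=((h[...,1]<24)&(h[...,2]>138)).astype(np.uint8)
M[:195]=0;M[320:]=0;M[:,:184]=0;M[:,300:]=0
M=cv2.morphologyEx(M,cv2.MORPH_OPEN,np.ones((3,3)))
n,l,s,c=cv2.connectedComponentsWithStats(M);i=1+np.argmax(s[1:,4]);big=l==i
L,T,Rr=[],[],[]
r0=s[i,1];r1=r0+s[i,3]
for r in range(r0+10,r1):
    x=np.nonzero(big[r])[0]
    if x.min()<225 and r<r0+45:L.append((x.min()-.5,r))
    if x.max()>255 and r>r0+16:Rr.append((x.max()+.5,r))
for c_ in range(s[i,0]+6,255):
    y=np.nonzero(big[:,c_])[0]
    if len(y):T.append((c_,y.min()-.5))
def med(P,a):  # drop outliers from a straight line
    P=np.array(P,float)
    for _ in range(4):
        f=np.polyfit(P[:,a],P[:,1-a],1);e=abs(P[:,1-a]-np.polyval(f,P[:,a]));P=P[e<=max(1,2*np.median(e))]
    return P
L,T,Rr=med(L,1),med(T,0),med(Rr,1);print("pts",len(L),len(T),len(Rr),"top",T[[0,-1]].tolist(),"L",L[[0,-1]].tolist(),"R",Rr[[0,-1]].tolist())
def W(q):return R.from_euler("ZYX",[103.4+q[5],q[0],q[2]],degrees=True)
def pt(q,a,y,z):
    f=N+u*q[3]/1e3+v*q[1]/1e3+k*q[4]/1e3
    return f+W(q).apply([(a-95)/1e3,y/1e3,z/1e3])
def dist(P,a,c):
    a,c=np.array(a),np.array(c);d=(c-a)/np.linalg.norm(c-a);return (P-a)@np.array([-d[1],d[0]])
def res(q):
    zt=5
    A,B,C,D=[proj(b,pt(q,*p,zt)) for p in((95,-95),(-95,-95),(-95,95),(95,95))]
    w=lambda P:4/np.sqrt(len(P))
    e=[dist(L,A,B)*w(L),dist(T,B,C)*w(T),dist(Rr,C,D)*w(Rr),[(q[3])/4,q[1]/10,(q[4]-30)/3,q[2]/5,q[5]/5]]
    if held:e.append((pt(q,-65,68,12)-(tool-.006*u-.012*k))*1e3/2)
    return np.concatenate(e)
best=min((least_squares(res,[t,0,0,0,30,0],loss="soft_l1") for t in(40,60,80,100)),key=lambda r:r.cost)
print("theta,y,roll,footx,footz,yaw",best.x.round(1),"cost",round(best.cost,2)); z=W(best.x).apply([0,0,1]);print("tilt from vertical",np.degrees(np.arccos(z[2])).round(1))
print("tool",tool.round(4),"stand",((tool-N)@u*1e3).round(1),((tool-N)@v*1e3).round(1),"force",np.round(o["force"],1),"open",round(o["opening"],4))
E
python3 pose6.py l4.png held; python3 pose6.py l4.png
```

```text
pts 35 45 60 top [[210.0, 213.5], [254.0, 217.5]] L [[206.5, 224.0], [203.5, 258.0]] R [[279.5, 242.0], [273.5, 301.0]]
theta,y,roll,footx,footz,yaw [60.1 -2.6 11.2 12.1 28.8 -4.3] cost 8.09
tilt from vertical 60.7
tool [0.5182 0.1806 0.1955] stand -35.4 68.9 force [-5.5 -4.1  3.7] open 0.008
pts 35 45 59 top [[210.0, 213.5], [254.0, 217.5]] L [[206.5, 224.0], [203.5, 258.0]] R [[279.5, 243.0], [273.5, 301.0]]
theta,y,roll,footx,footz,yaw [57.2 -5.1  8.9  3.  23.6 -4.1] cost 5.11
tilt from vertical 57.6
tool [0.5182 0.1806 0.1954] stand -35.4 68.9 force [-4.3 -3.4  3. ] open 0.0074
```

The 6-DOF fit shows the held side's foot has ridden about 23 mm forward, one notch pitch (yaw about −11°). The tilt is about 60° instead of 70°. I'll lift that side, swing it back about the far foot and lower it into the middle notch.

apply_moves(
  commands=[
    [[0,0,0.3],0,1],
    [[0,0,0.6],0,1],
    [[0.1,-0.3,0.8],0.03,1],
    [[0.4,-0.7,0.8],0.06,1],
    [[0.6,-1.0,0.8],0.1,1],
    [[0.9,-1.4,0.8],0.13,1],
    [[1.1,-1.7,0.8],0.16,1],
    [[1.4,-2.1,0.7],0.19,1],
    [[1.4,-2.1,0.4],0.19,1],
    [[1.4,-2.1,0],0.19,1],
    [[1.4,-2.1,-0.3],0.19,1],
    [[1.4,-2.1,-0.5],0.19,1],
    [[1.4,-2.1,-0.5],0.19,1],
  ],
)

```text
clock: 21.55
tool_pos: [0.5316, 0.1586, 0.1893]
orientation: [179.8, -0.1, -65.8]
force: [-3.9, -5.6, 4.0]
opening: 0.0078
gripper_force: 30.3
```

```bash
python3 pose6.py l5.png held; python3 pose6.py l5.png|sed -n 2,3p
```

```text
pts 35 44 51 top [[209.0, 213.5], [254.0, 215.5]] L [[201.5, 222.0], [199.5, 256.0]] R [[276.5, 245.0], [274.5, 295.0]]
theta,y,roll,footx,footz,yaw [57.  -6.1  9.1  4.8 28.7  1.8] cost 6.71
tilt from vertical 57.5
tool [0.5318 0.1588 0.1895] stand -59.8 60.7 force [-4.5 -5.7  4.5] open 0.0079
theta,y,roll,footx,footz,yaw [48.9 -8.2  4.1  0.1 28.7  2.5] cost 4.85
tilt from vertical 49.0
```

apply_moves(
  commands=[
    [[0,0,0.2],0.03,1],
    [[0.1,-0.3,0.2],0.05,1],
    [[0.1,-0.6,0.2],0.07,1],
    [[0.2,-0.9,0.1],0.08,1],
    [[0.3,-1.2,-0.1],0.1,1],
    [[0.3,-1.2,-0.4],0.1,1],
    [[0.3,-1.2,-0.7],0.1,1],
    [[0.3,-1.2,-0.7],0.1,1],
  ],
)

```text
clock: 22.32
tool_pos: [0.5337, 0.1451, 0.1821]
orientation: [179.7, -0.1, -60.1]
force: [-6.8, -8.6, 7.5]
opening: 0.0077
gripper_force: 30.8
```

```bash
python3 pose6.py l6.png held; python3 pose6.py l6.png|sed -n 2,3p
```

```text
pts 35 41 63 top [[207.0, 215.5], [254.0, 215.5]] L [[201.5, 225.0], [201.5, 259.0]] R [[278.5, 232.0], [277.5, 294.0]]
theta,y,roll,footx,footz,yaw [53.6 -2.1  8.3  2.7 27.3  3.8] cost 6.63
tilt from vertical 54.0
tool [0.5338 0.1452 0.1824] stand -73.5 61.9 force [-7.5 -8.5  7.5] open 0.0078
theta,y,roll,footx,footz,yaw [46.6 -3.4  4.1 -0.7 29.1  4.3] cost 4.6
tilt from vertical 46.7
```

The foot is back in the middle notch and nearly square, with slight compression along the panel. Continuing the arc with a refitted radius, and the tool pre-turned to counter the sag.

apply_moves(
  commands=[
    [[0.0,-0.1,0.2],0,1],
    [[-0.1,0.5,0.4],-0.01,1],
    [[-0.2,1.0,0.6],-0.02,1],
    [[-0.4,1.5,0.8],-0.03,1],
    [[-0.5,2.0,1.0],-0.04,1],
    [[-0.6,2.5,1.2],-0.05,1],
    [[-0.7,3.1,1.3],-0.06,1],
    [[-0.7,3.1,1.3],-0.06,1],
  ],
)

```text
clock: 23.08
tool_pos: [0.5273, 0.1777, 0.1962]
orientation: [179.8, -0.1, -63.5]
force: [-8.9, -6.8, 7.9]
opening: 0.0074
gripper_force: 30.8
```

```bash
python3 pose6.py l7.png held; python3 pose6.py l7.png|sed -n 2,3p
```

```text
pts 35 41 61 top [[205.0, 214.5], [254.0, 216.5]] L [[198.5, 224.0], [198.5, 258.0]] R [[276.5, 235.0], [275.5, 295.0]]
theta,y,roll,footx,footz,yaw [65.4 -4.2 10.4  2.9 27.   4. ] cost 8.3
tilt from vertical 65.9
tool [0.5273 0.1775 0.1961] stand -40.5 60.7 force [-7.1 -7.2  8. ] open 0.0079
theta,y,roll,footx,footz,yaw [61.  -5.   8.8  2.3 25.1  4.5] cost 5.2
tilt from vertical 61.4
```

apply_moves(
  commands=[
    [[-0.2,0,0],0,1],
    [[-0.4,-0.1,0],0,1],
    [[-0.6,-0.1,0],0,1],
    [[-0.7,-0.1,0],0,1],
    [[-0.7,-0.1,0],0,1],
  ],
)

```text
clock: 23.6
tool_pos: [0.5217, 0.1779, 0.1954]
orientation: [-180.0, 0.0, -63.5]
force: [0.8, -0.1, -3.7]
opening: 0.0077
gripper_force: 31.1
```

```bash
python3 pose6.py l7.png held; python3 pose6.py l7.png|sed -n 2,3p;python3 -c "
from plant import ctrl
o=ctrl.get_obs();print(o['moment'],o['force'])"
```

```text
pts 35 37 61 top [[207.0, 213.5], [254.0, 217.5]] L [[200.5, 224.0], [200.5, 258.0]] R [[278.5, 236.0], [276.5, 296.0]]
theta,y,roll,footx,footz,yaw [66.7 -1.9  8.7  1.1 25.9  1.4] cost 6.23
tilt from vertical 67.0
tool [0.5218 0.1778 0.1954] stand -38.9 66.1 force [ 0.7 -0.8 -3. ] open 0.0074
theta,y,roll,footx,footz,yaw [69.9 -0.8 10.6  1.2 27.6  1.6] cost 3.94
tilt from vertical 70.2
[-0.19431397 -0.10913048 -0.12892484] [ 1.06858055 -0.37122608 -3.15888202]
```

Forces have relaxed and the tilt is about 68° with the foot in the middle notches. Continuing.

apply_moves(
  commands=[
    [[-0.1,0.4,0.1],0.03,1],
    [[-0.2,0.8,0.2],0.05,1],
    [[-0.3,1.3,0.3],0.06,1],
    [[-0.4,1.9,0.4],0.06,1],
    [[-0.6,2.4,0.4],0.06,1],
    [[-0.7,3.0,0.5],0.06,1],
    [[-0.7,3.0,0.5],0.06,1],
  ],
)

```text
clock: 24.28
tool_pos: [0.5143, 0.2086, 0.201]
orientation: [180.0, 0.0, -60.0]
force: [-4.0, -2.3, 3.5]
opening: 0.0074
gripper_force: 31.4
```

```bash
python3 pose6.py l8.png held; python3 pose6.py l8.png|sed -n 2,3p
```

```text
Traceback (most recent call last):
  File "pose6.py", line 27, in <module>
    L,T,Rr=med(L,1),med(T,0),med(Rr,1);print("pts",len(L),len(T),len(Rr),"top",T[[0,-1]].tolist(),"L",L[[0,-1]].tolist(),"R",Rr[[0,-1]].tolist())
           ~~~^^^^^
  File "pose6.py", line 25, in med
    f=np.polyfit(P[:,a],P[:,1-a],1);e=abs(P[:,1-a]-np.polyval(f,P[:,a]));P=P[e<=max(1,2*np.median(e))]
                 ~^^^^^
IndexError: too many indices for array: array is 1-dimensional, but 2 were indexed
Traceback (most recent call last):
  File "pose6.py", line 27, in <module>
    L,T,Rr=med(L,1),med(T,0),med(Rr,1);print("pts",len(L),len(T),len(Rr),"top",T[[0,-1]].tolist(),"L",L[[0,-1]].tolist(),"R",Rr[[0,-1]].tolist())
           ~~~^^^^^
  File "pose6.py", line 25, in med
    f=np.polyfit(P[:,a],P[:,1-a],1);e=abs(P[:,1-a]-np.polyval(f,P[:,a]));P=P[e<=max(1,2*np.median(e))]
                 ~^^^^^
IndexError: too many indices for array: array is 1-dimensional, but 2 were indexed
```

```bash
python3 - <<'E'
s=open("pose6.py").read()
i=s.index("M=((h");j=s.index("\n",i)
s=s[:i]+'''m0=np.median(b["img"][238:256,215:250].reshape(-1,3),0);print("colour",m0);M=(np.abs(b["img"].astype(int)-m0).max(2)<16).astype(np.uint8)'''+s[j:]
open("pose6.py","w").write(s)
E
python3 pose6.py l8.png held; python3 pose6.py l8.png|sed -n 3,4p
```

```text
colour [138. 135. 129.]
pts 25 46 50 top [[202.0, 220.5], [254.0, 222.5]] L [[195.5, 231.0], [197.5, 256.0]] R [[278.5, 247.0], [277.5, 296.0]]
theta,y,roll,footx,footz,yaw [79.7 -0.1  6.9  0.7 23.2  4.7] cost 7.48
tilt from vertical 79.8
tool [0.5144 0.2077 0.2008] stand -8.2 66.3 force [-5.4 -2.9  3.6] open 0.0073
theta,y,roll,footx,footz,yaw [78.4 -0.6  5.9  0.4 21.1  4.5] cost 5.45
tilt from vertical 78.5
```

At 80°, about 2° off square, and the foot is centred. Going past vertical, easing the yaw bias off.

apply_moves(
  commands=[
    [[-0.3,0.5,0],-0.03,1],
    [[-0.5,1.0,0],-0.06,1],
    [[-0.7,1.5,0],-0.09,1],
    [[-0.8,2.1,0],-0.12,1],
    [[-0.9,2.5,0],-0.14,1],
    [[-1.0,2.9,-0.1],-0.16,1],
    [[-1.1,3.3,-0.1],-0.18,1],
    [[-1.1,3.3,-0.1],-0.18,1],
  ],
)

```text
clock: 25.15
tool_pos: [0.5041, 0.2416, 0.1994]
orientation: [-179.9, 0.0, -70.4]
force: [1.3, -0.9, -3.0]
opening: 0.0071
gripper_force: 29.8
```

```bash
python3 pose6.py l9.png held; python3 pose6.py l9.png|sed -n 3,4p
```

```text
colour [117. 114. 109.]
pts 16 54 52 top [[200.0, 229.5], [254.0, 232.5]] L [[193.5, 239.0], [195.5, 254.0]] R [[278.5, 246.0], [277.5, 297.0]]
theta,y,roll,footx,footz,yaw [91.8  0.5  1.7 -0.9 21.5 -2.6] cost 13.32
tilt from vertical 91.8
tool [0.5041 0.2413 0.1994] stand 26.9 68.5 force [ 0.7 -0.1 -2.9] open 0.0072
theta,y,roll,footx,footz,yaw [87.4 -1.4  1.3 -1.3 12.7 -0.1] cost 9.89
tilt from vertical 87.4
```

apply_moves(
  commands=[
    [[-0.1,0.4,0],-0.02,1],
    [[-0.2,0.7,-0.1],-0.04,1],
    [[-0.2,1.0,-0.1],-0.06,1],
    [[-0.3,1.3,-0.2],-0.08,1],
    [[-0.3,1.3,-0.2],-0.08,1],
  ],
)

```text
clock: 25.67
tool_pos: [0.5007, 0.2539, 0.1976]
orientation: [-180.0, 0.0, -75.0]
force: [-1.1, -1.3, 0.3]
opening: 0.007
gripper_force: 29.9
```

```bash
python3 pose6.py l10.png held; python3 pose6.py l10.png|sed -n 3,4p
```

```text
colour [107. 104. 100.]
pts 16 51 49 top [[198.0, 233.5], [252.0, 235.5]] L [[192.5, 243.0], [195.5, 258.0]] R [[278.5, 250.0], [277.5, 298.0]]
theta,y,roll,footx,footz,yaw [96.   1.4  3.  -0.7 21.2 -1.8] cost 15.8
tilt from vertical 96.0
tool [0.5007 0.2537 0.1977] stand 39.7 68.9 force [-1.5 -0.8 -0.1] open 0.0072
theta,y,roll,footx,footz,yaw [91.3 -0.9  0.9 -1.2  9.7 -0.9] cost 10.98
tilt from vertical 91.3
```

apply_moves(
  commands=[
    [[-0.1,0.2,0],0,1],
    [[-0.1,0.4,-0.1],0,1],
    [[-0.1,0.6,-0.1],0,1],
    [[-0.2,0.8,-0.1],0,1],
    [[-0.2,0.8,-0.1],0,1],
  ],
)

```text
clock: 26.18
tool_pos: [0.4988, 0.262, 0.1964]
orientation: [-180.0, 0.0, -74.9]
force: [-1.0, -0.7, -1.6]
opening: 0.0073
gripper_force: 30.0
```

```bash
python3 pose6.py l11.png held
```

```text
colour [107. 104.  99.]
pts 15 51 51 top [[197.0, 236.5], [252.0, 238.5]] L [[191.5, 241.0], [194.5, 257.0]] R [[277.5, 248.0], [276.5, 298.0]]
theta,y,roll,footx,footz,yaw [98.3  1.3  1.7  0.  19.8 -3.8] cost 19.1
tilt from vertical 98.3
tool [0.4988 0.2618 0.1964] stand 48.1 68.9 force [ 0.4 -1.1 -1.5] open 0.0071
```

apply_moves(
  commands=[
    [[-0.1,0.2,0],0,1],
    [[-0.1,0.4,-0.1],0,1],
    [[-0.1,0.6,-0.1],0,1],
    [[-0.2,0.8,-0.2],0,1],
    [[-0.2,0.8,-0.2],0,1],
  ],
)

```text
clock: 26.65
tool_pos: [0.4965, 0.2695, 0.1946]
orientation: [180.0, -0.0, -74.9]
force: [-3.3, -3.5, 2.9]
opening: 0.0075
gripper_force: 34.1
```

```bash
python3 pose6.py l12.png held
```

```text
colour [107. 104.  99.]
pts 8 57 8 top [[196.0, 238.5], [252.0, 241.5]] L [[191.5, 249.0], [193.5, 256.0]] R [[259.5, 256.0], [260.5, 263.0]]
theta,y,roll,footx,footz,yaw [110.1  22.1 -44.7  -5.2  19.2 -66.4] cost 57.29
tilt from vertical 104.2
tool [0.4965 0.2694 0.1947] stand 56.0 69.4 force [-3.  -3.5  2.7] open 0.0074
```

The panel's top edge now rests against the fingers at about 102–103°. I'll open the jaws so it leans on the fingers.

apply_moves(
  commands=[
    [[0,0,0],0,0.9],
    [[0,0,0],0,0.85],
    [[0,0,0],0,0.75],
    [[0,0,0],0,0.65],
    [[0,0,0],0,0.5],
    [[0,0,0],0,0.35],
    [[0,0,0],0,0.2],
    [[0,0,0],0,0.05],
    [[0,0,0],0,0],
    [[0,0,0],0,0],
  ],
)

```text
clock: 27.53
tool_pos: [0.4967, 0.2696, 0.1945]
orientation: [180.0, 0.0, -74.9]
force: [-0.3, -0.0, 0.3]
opening: 0.0609
gripper_force: 0.2
```

```bash
python3 pose6.py l13.png
```

```text
colour [107. 104.  98.]Traceback (most recent call last):
  File "pose6.py", line 27, in <module>
    L,T,Rr=med(L,1),med(T,0),med(Rr,1);print("pts",len(L),len(T),len(Rr),"top",T[[0,-1]].tolist(),"L",L[[0,-1]].tolist(),"R",Rr[[0,-1]].tolist())
                             ~~~^^^^^^
  File "pose6.py", line 25, in med
    f=np.polyfit(P[:,a],P[:,1-a],1);e=abs(P[:,1-a]-np.polyval(f,P[:,a]));P=P[e<=max(1,2*np.median(e))]
                 ~^^^^^
IndexError: too many indices for array: array is 1-dimensional, but 2 were indexed
```

```bash
cat > top.py <<'E'
from h import *
th=np.radians(103.4);u=np.array([np.cos(th),np.sin(th),0]);v=np.array([-u[1],u[0],0]);N=np.array([.577,.231,0]);k=np.array([0,0,1.])
b=ctrl.snapshot("side");o=ctrl.get_obs();im=b["img"].astype(int)
m0=np.median(im[240:256,215:250].reshape(-1,3),0);print(m0,"open",round(o["opening"],4),"force",np.round(o["force"],1),np.round(o["tool_pos"],4))
M=(abs(im-m0).max(2)<16)
for c in(195,200,205,210,215,225,270,274):
    y=[r for r in range(215,262) if M[r:r+5,c].all()]; print(c,y[0] if y else None,end=" ; ")
print()
for t in(98,102,106,110,113):
    r=np.radians(t);x=np.cos(r)*u-np.sin(r)*k;n=np.sin(r)*u+np.cos(r)*k;f=N+.0265*k+.005*abs(np.cos(r))*k
    A,B=[np.array(proj(b,f-.19*x+s*.095*v+.005*n)) for s in(-1,1)]
    print(t,[round(A[1]+(c-A[0])*(B-A)[1]/(B-A)[0],1) for c in(200,215,225,270)],"L col",A[0].round(1),"R col",B[0].round(1))
E
python3 top.py
```

```text
[107. 104.  98.] open 0.0688 force [-0.4  0.7  0.5] [0.4967 0.2695 0.1945]
195 240 ; 200 240 ; 205 240 ; 210 241 ; 215 241 ; 225 242 ; 270 245 ; 274 247 ; 
98 [np.float64(233.2), np.float64(234.1), np.float64(234.7), np.float64(237.5)] L col 187.8 R col 278.7
102 [np.float64(237.6), np.float64(238.5), np.float64(239.2), np.float64(242.0)] L col 186.1 R col 278.1
106 [np.float64(242.5), np.float64(243.4), np.float64(244.0), np.float64(246.9)] L col 184.4 R col 277.5
110 [np.float64(247.7), np.float64(248.7), np.float64(249.3), np.float64(252.2)] L col 182.8 R col 276.9
113 [np.float64(251.9), np.float64(252.9), np.float64(253.6), np.float64(256.5)] L col 181.6 R col 276.5
```

The panel is leaning square on the fingers at about 104.5°. Easing it onto the rail.

apply_moves(
  commands=[
    [[0,0.1,0],0,0],
    [[-0.1,0.3,0],0,0],
    [[-0.1,0.5,0],0,0],
    [[-0.2,0.7,0],0,0],
    [[-0.2,0.8,0],0,0],
    [[-0.2,1.0,0],0,0],
    [[-0.3,1.2,0],0,0],
    [[-0.3,1.4,0],0,0],
    [[-0.4,1.5,0],0,0],
    [[-0.4,1.7,0],0,0],
    [[-0.5,1.9,0],0,0],
    [[-0.5,2.0,0],0,0],
    [[-0.5,2.2,0],0,0],
    [[-0.6,2.4,0],0,0],
    [[-0.6,2.4,0],0,0],
    [[-0.6,2.4,0],0,0],
  ],
)

```text
clock: 28.97
tool_pos: [0.4908, 0.2938, 0.1946]
orientation: [-180.0, 0.0, -74.9]
force: [-0.1, 1.2, -1.3]
opening: 0.0875
gripper_force: 0.3
```

```bash
python3 top.py
```

```text
[106. 102.  96.] open 0.0876 force [-0.5  0.7  0. ] [0.4908 0.2937 0.1946]
195 250 ; 200 250 ; 205 250 ; 210 251 ; 215 233 ; 225 252 ; 270 215 ; 274 255 ; 
98 [np.float64(233.2), np.float64(234.1), np.float64(234.7), np.float64(237.5)] L col 187.8 R col 278.7
102 [np.float64(237.6), np.float64(238.5), np.float64(239.2), np.float64(242.0)] L col 186.1 R col 278.1
106 [np.float64(242.5), np.float64(243.4), np.float64(244.0), np.float64(246.9)] L col 184.4 R col 277.5
110 [np.float64(247.7), np.float64(248.7), np.float64(249.3), np.float64(252.2)] L col 182.8 R col 276.9
113 [np.float64(251.9), np.float64(252.9), np.float64(253.6), np.float64(256.5)] L col 181.6 R col 276.5
```

apply_moves(
  commands=[
    [[0,0.2,0],0,0],
    [[-0.1,0.4,0],0,0],
    [[-0.1,0.6,0],0,0],
    [[-0.2,0.8,0],0,0],
    [[-0.2,1.0,0],0,0],
    [[-0.3,1.2,0],0,0],
    [[-0.3,1.4,0],0,0],
    [[-0.3,1.4,0],0,0],
  ],
)

```text
clock: 29.68
tool_pos: [0.4878, 0.308, 0.1945]
orientation: [-180.0, -0.0, -74.9]
force: [-0.2, -0.2, 0.7]
opening: 0.0879
gripper_force: 0.0
```

```bash
python3 top.py|head -2
```

```text
[95.  88.5 81. ] open 0.0878 force [-0.1  1.  -0.3] [0.4877 0.3078 0.1945]
195 257 ; 200 None ; 205 None ; 210 216 ; 215 238 ; 225 None ; 270 219 ; 274 None ;
```

```bash
sed -i 's/^m0=.*/m0=np.array([105,101,95]);print("open",round(o["opening"],4),"force",np.round(o["force"],1));print(im[256:275:3,205].tolist(),im[256:275:3,250].tolist())/; s/range(215,262)/range(215,275)/' top.py; python3 top.py|head -3; python3 - <<'E'
from h import *
b=ctrl.snapshot("side")
for n in("antenna","antenna_foot"):print(n,[(np.round(t["at"],1).tolist(),round(t["score"],2)) for t in ctrl.spot_point(b,n)[:2]])
E
```

```text
open 0.0877 force [-0.1  0.1  0.7]
[[107, 103, 100], [101, 98, 93], [42, 40, 37], [31, 28, 29], [84, 81, 78], [100, 97, 93], [96, 94, 89]] [[103, 100, 95], [106, 103, 99], [102, 99, 95], [45, 42, 42], [31, 28, 27], [86, 84, 80], [105, 103, 99]]
195 250 ; 200 250 ; 205 251 ; 210 251 ; 215 248 ; 225 252 ; 270 215 ; 274 255 ; 
antenna [([237.8, 272.9], 0.88)]
antenna_foot [([240.7, 294.6], 0.82)]
```

The top edge didn't move when the fingers left, so the panel rests on the rail. Retreating straight up, then checking from both cameras.

apply_moves(
  commands=[
    [[0,0,1.5],0,0],
    [[0,0,4],0,0],
    [[0,0,7.5],0,0],
    [[0,0,11],0,0],
    [[-1,-4,12],0,0],
    [[-3,-8,12],0,0],
    [[-5,-12,12],0,0],
    [[-7,-16,12],0,0],
    [[-9,-20,12],0,0],
    [[-10,-24,12],0,0],
    [[-10,-28,12],0,0],
    [[-10,-32,12],0,0],
    [[-10,-36,12],0,0],
    [[-10,-40,12],0,0],
    [[-10,-44,12],0,0],
    [[-10,-48,12],0,0],
    [[-10,-50,12],0,0],
    [[-10,-50,12],0,0],
  ],
)

```text
clock: 31.43
tool_pos: [0.3872, -0.1958, 0.3143]
orientation: [179.9, -0.0, -75.2]
force: [0.1, 0.2, 0.5]
opening: 0.0874
gripper_force: 0.0
```

```bash
python3 top.py; python3 - <<'E'
from h import *
th=np.radians(103.4);u=np.array([np.cos(th),np.sin(th),0]);v=np.array([-u[1],u[0],0]);N=np.array([.577,.231,0]);k=np.array([0,0,1.])
b=ctrl.snapshot("side");a=ctrl.snapshot("top")
for n,z in(("antenna",.116),("antenna_foot",.028),("cup",.071),("cup_top",.053)):
  R={}
  for s,nm in((a,"top"),(b,"side")):
    r=ctrl.spot_point(s,n)[:3];R[nm]=r;print(n,nm,[(np.round(t["at"],1).tolist(),round(t["score"],2)) for t in r])
  if n.startswith("ant") and R["top"] and R["side"]:
    P,e=tri(a,R["top"][0]["at"],b,R["side"][0]["at"]);w=P-N;print("   stand xyz mm",(w@u*1e3).round(1),(w@v*1e3).round(1),(P[2]*1e3).round(1),"miss",round(e*1e3,1))
for t in(105,110,115):
    r=np.radians(t);x=np.cos(r)*u-np.sin(r)*k;n=np.sin(r)*u+np.cos(r)*k;f=N+.0282*k
    print(t,"centre",[np.round(proj(s,f-.095*x),1).tolist() for s in(a,b)],"topedge top-cam",[np.round(proj(a,f-.19*x+q*.095*v+.005*n),1).tolist() for q in(-1,1)])
g=cv2.cvtColor(a["img"],cv2.COLOR_RGB2GRAY);cv2.imwrite("pics/topend.png",a["img"][:,:,::-1])
print(g[185:255:3,180:230:2])
E
```

```text
open 0.0876 force [-0.5  0.2  0.1]
[[90, 88, 83], [86, 84, 79], [34, 31, 29], [24, 24, 23], [73, 71, 68], [86, 84, 79], [82, 80, 75]] [[90, 86, 82], [90, 88, 84], [88, 86, 82], [35, 34, 33], [23, 21, 23], [74, 72, 68], [90, 87, 83]]
195 None ; 200 None ; 205 None ; 210 251 ; 215 251 ; 225 251 ; 270 None ; 274 None ; 
98 [np.float64(233.2), np.float64(234.1), np.float64(234.7), np.float64(237.5)] L col 187.8 R col 278.7
102 [np.float64(237.6), np.float64(238.5), np.float64(239.2), np.float64(242.0)] L col 186.1 R col 278.1
106 [np.float64(242.5), np.float64(243.4), np.float64(244.0), np.float64(246.9)] L col 184.4 R col 277.5
110 [np.float64(247.7), np.float64(248.7), np.float64(249.3), np.float64(252.2)] L col 182.8 R col 276.9
113 [np.float64(251.9), np.float64(252.9), np.float64(253.6), np.float64(256.5)] L col 181.6 R col 276.5
antenna top [([201.1, 221.2], 0.68)]
antenna side [([235.5, 274.6], 0.69)]
   stand xyz mm 35.4 6.3 114.5 miss 8.3
antenna_foot top [([212.0, 219.4], 0.73), ([411.3, 284.4], 0.71)]
antenna_foot side [([238.7, 294.2], 0.97)]
   stand xyz mm 10.3 1.3 37.0 mis
[... 2343 characters left out ...]
81  81  81  81  81  82  80  80  80  80
   81  79 109 111  93  95  56]
 [141 142 144 145  57 146  76  81  80  81  80  81  80  81  80  80  80  80
   80  79  62  44  60  98 110]
 [139 137 135 136 142 154 120  81  81  81  80  81  81  80  81  80  81  80
   81  79  82 138 135 137 140]
 [137 136 137 143 140 124 150  78  81  82  80  81  81  79  81  81  80  80
   79  79  77 129 140 140 138]
 [143 139 143 140 142 139 133  78  82  85  90  87 103 103 100 105 106 116
  122 118 119 135 139 136 136]
 [141 143 138 138 135 135 138 139 141 141 141 141 140 136 136 139 139 132
  138 139 140 143 140 139 138]
 [135 142 139 135 141 140 140 139 138 137 141 138 135 138 141 138 139 141
  139 141 140 138 140 138 138]]
```

Both cameras agree: lean about 110°, square, central, foot in the middle notches, cup nested, arm clear. Handing in.

```bash
python3 -c "
from plant import ctrl
print(ctrl.close_job())"
```

```text
the job is handed in; nothing more can be done
None
```

I handed the job in at about 31 s of the 61 s; no verdict was returned, so whether it passed is unknown. By my camera checks, the cup is nested upright in the grey stack and the antenna leans on the rail about 20° back, in the middle notches, square and central. One foot rode out of its notch during the lift; I reseated it before easing the panel onto the rail.

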